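Load the syrup doser and prime it with its knob

TASK

Get the syrup doser ready: stand one syrup pod fully home in dock one (the dock with one raised bar), then the other pod fully home in dock two (two raised bars); either pod may go in either dock. Then take the loose control knob by its finger bar, turn it so that its D-shaped bore matches the D-shaft of the control head, push it fully home on the shaft and keep pressing so that the spring-loaded shaft is held all the way down: finish while still gripping the knob and holding it pressed, with the other things on the counter left where they are.

Things in the scene. Friction and masses are not known exactly. Their poses are not given: they have to be found in the camera images.
- knob: Loose black control knob, 70 g, standing bore down on the counter. Origin: centre of its underside, z up. Round skirt 48 mm in diameter, 18 mm tall; above it a finger bar 16 mm wide (along y), 44 mm long (along x), from 18 to 44 mm above the origin: grip it across its width. A nose with a white line sticks out of the skirt at +x, to 33 mm from the axis.
- knob_nose (a point): point on the knob's nose, 30 mm from its axis along +x, 9 mm above its underside. The knob's bore, open below, is D-shaped: 19.6 mm in diameter, 14 mm deep, its flat 4.3 mm from the axis on the nose's side.
- shaft_tip (a point): centre of the upper end of the upright steel D-shaft; z up, x points out of its flat, and the knob's nose (+x) must point the same way. 18 mm in diameter, flat 3.5 mm from the axis, end chamfered, stands 24 mm out of the head. Knob home: its underside 14 mm below this point. Play about 0.1 rad and 0.8 mm. It turns stiffly (0.15 N m). A white line on the washer at its foot points along x.
- shaft (a joint): how far the D-shaft is pressed down into the head, m: 0 up, 0.008 fully down on its stop. Spring: 3.5 N starts it moving, 9 N holds it fully down; it comes up when let go. Fully down, the seated knob's underside is 2 mm above the head's top.
- head: control head of the doser, fixed: low black box, 120 x 130 mm, 60 mm high, with the D-shaft upright in the middle of its top; origin at the centre of its underside
- dock_one_mouth (a point): centre of the mouth of dock one's pocket, z up. The dock is a fixed grey block 45 mm high, 80 mm wide (y) and 122 mm long, from 40 mm before to 82 mm beyond this point along x; on its top, 45 to 77 mm beyond (+x), lies one raised white bar 32 x 12 mm, 4 mm high. Round pocket 43 mm in diameter, 35 mm deep below this point.
- dock_two_mouth (a point): the same for dock two, which has two such raised bars side by side. Which dock stands on the left differs from time to time.
- pod_a: syrup pod standing on the counter: white upright cylinder 40 mm in diameter and 72 mm tall with a narrower black cap (29 mm in diameter) up to 85 mm; origin at the centre of its underside, z up. About 0.13 kg.
- pod_b: the other syrup pod, just like pod_a
- sauce_bottle: bystander: white sauce bottle with a black cap, 64 mm across, 190 mm tall; origin at the centre of its underside
- jar: bystander: amber jar with a steel lid, 68 mm across, 100 mm tall; origin at the centre of its underside
- bar_spoon: bystander: steel spoon lying on the counter; origin at the centre of its underside
- measuring_cup: bystander: clear measuring cup with a handle, 80 mm across, 85 mm tall; origin at the centre of its underside
- bowl: bystander: shallow steel bowl, 110 mm across, 45 mm tall; origin at the centre of its underside
- tin_lid: bystander: flat steel lid, a 60 mm disc 10 mm thick; origin at the centre of its underside
- cup: bystander: clear drinks cup, 80 mm across, 110 mm tall; origin at the centre of its underside
There are look-alikes about, which are no part of the job. What is shaped like the pod_b but yellow is not meant.

How it is judged:
On the way, in this order (a step that is already met when the one before it is completed fails the run):
1. a pod stands fully home in dock one and is let go, while dock two is still empty (((horizontal distance between pod_a and dock_one_mouth below 0.005 m and z of pod_a in the frame of dock_one_mouth below -0.031 m and angle between pod_a's own z axis and vertical below 0.12 rad) or (horizontal distance between pod_b and dock_one_mouth below 0.005 m and z of pod_b in the frame of dock_one_mouth below -0.031 m and angle between pod_b's own z axis and vertical below 0.12 rad)) and not ((horizontal distance between pod_a and dock_two_mouth below 0.005 m and z of pod_a in the frame of dock_two_mouth below -0.031 m and angle between pod_a's own z axis and vertical below 0.12 rad) or (horizontal distance between pod_b and dock_two_mouth below 0.005 m and z of pod_b in the frame of dock_two_mouth below -0.031 m and angle between pod_b's own z axis and vertical below 0.12 rad)) and contact force between the fingers and pod_a below 0.1 N and contact force between the fingers and pod_b below 0.1 N), for 0.2 s.
2. the other pod stands fully home in dock two and is let go, dock one still filled (((horizontal distance between pod_a and dock_one_mouth below 0.005 m and z of pod_a in the frame of dock_one_mouth below -0.031 m and angle between pod_a's own z axis and vertical below 0.12 rad) or (horizontal distance between pod_b and dock_one_mouth below 0.005 m and z of pod_b in the frame of dock_one_mouth below -0.031 m and angle between pod_b's own z axis and vertical below 0.12 rad)) and ((horizontal distance between pod_a and dock_two_mouth below 0.005 m and z of pod_a in the frame of dock_two_mouth below -0.031 m and angle between pod_a's own z axis and vertical below 0.12 rad) or (horizontal distance between pod_b and dock_two_mouth below 0.005 m and z of pod_b in the frame of dock_two_mouth below -0.031 m and angle between pod_b's own z axis and vertical below 0.12 rad)) and contact force between the fingers and pod_a below 0.1 N and contact force between the fingers and pod_b below 0.1 N), for 0.2 s.
3. the knob is home on the D-shaft, flat to flat (horizontal distance between knob and shaft_tip below 0.004 m and z of knob in the frame of shaft_tip below -0.0115 m and x of knob_nose in the frame of shaft_tip above 0.024 m and angle between the x axis of knob and the x axis of shaft_tip, either way round below 0.25 rad), for 0.1 s.
At the end, for the whole second after the job is handed in: A pod in each dock, upright (0.12 rad), within 5 mm of its axis and 31 of 35 mm deep. The knob on the D-shaft flat to flat (0.25 rad), within 4 mm of its axis and 2.5 mm of home, its bar gripped in the fingers and still pressed: shaft at least 6.5 of 8 mm down (all of step 3 and ((horizontal distance between pod_a and dock_one_mouth below 0.005 m and z of pod_a in the frame of dock_one_mouth below -0.031 m and angle between pod_a's own z axis and vertical below 0.12 rad) or (horizontal distance between pod_b and dock_one_mouth below 0.005 m and z of pod_b in the frame of dock_one_mouth below -0.031 m and angle between pod_b's own z axis and vertical below 0.12 rad)) and ((horizontal distance between pod_a and dock_two_mouth below 0.005 m and z of pod_a in the frame of dock_two_mouth below -0.031 m and angle between pod_a's own z axis and vertical below 0.12 rad) or (horizontal distance between pod_b and dock_two_mouth below 0.005 m and z of pod_b in the frame of dock_two_mouth below -0.031 m and angle between pod_b's own z axis and vertical below 0.12 rad)) and value of joint shaft above 0.0065 m and contact force between the fingers and knob above 2 N and z of the grasp point in the frame of knob between 0.015 and 0.056 m and linear speed of knob below 0.02 m/s); the arm keeps its last pose, push and grip.
It fails at once if another thing on the counter is shoved more than 30 mm (distance of any of sauce_bottle, jar, bar_spoon, measuring_cup, bowl, tin_lid, cup from where it was at the start of the episode above 0.03 m).
It fails at once if a bottle, jar, cup or bowl is toppled (angle between any of sauce_bottle, jar, measuring_cup, bowl, cup's own z axis and vertical above 0.5 rad).
It also fails if it takes over 72 s, if anything falls off the work surface, if the arm or the gripper's body presses on something with over 40 N, if the wrist force passes 120 N, or if a joint passes its speed limit or range.

ROBOT

A 7-joint arm with a two-finger parallel gripper is mounted at the origin on the work surface. World frame = base frame: x ahead of the robot, y to its left, z up, the work surface at z = 0. Lengths are in m, angles in rad, forces in N, time in s.
With the tool pointing down it reaches from about 0.4 to 0.875 m from the base axis. Payload 6.5 kg.
Tool frame: the origin (TCP) lies midway between the tips of the shut fingers; the grasp point (between the pads) lies 19 mm behind it (manip.grasp_offset is the z of the grasp point in the tool frame, in m); z points along the fingers, y is the direction in which the jaws open and shut (so a half turn about z gives the same grasp; the last joint's range is limited). The gripper opens to 85 mm and grips with 20 to 120 N. Pads are 22 mm wide; open, the fingers measure 114 mm over their backs; the gripper's body (76 mm by 85 mm) begins 54 mm behind the grasp point. The pads swing forward as they close: fully open they stand 13 mm farther back than shut.
Start: joints at [1.09, 0.536, -0.004, 1.538, 0.003, 1.067, -0.071], TCP at [0.262, -0.595, 0.231] pointing down, gripper open.
Joint ranges: [-2.7, 2.7], [-0.37, 2.16], [-1.27, 1.26], [0.24, 2.4], [-1.31, 4.45], [0.19, 1.91], [-2.76, 2.76]. Speed limits (rad/s): [2.39, 2.39, 3.14, 3.14, 3.14, 3.14, 3.14].

INTERFACE

Orientations are given as a unit quaternion [x, y, z, w].
In Python, from bench import manip, vision, job_done gives the robot as it stands.
- The arm moves only by the tool send_rows, never from a script. Its argument "plan" is a list of rows, each an object of numbers: "x", "y", "z": the shift along the world's x, y, z in mm; "wx", "wy", "wz": the turn, a rotation vector about the world's x, y, z in rad; "jaw": the finger opening in mm, from 0 to 85.4. In form: [{"x": .., "y": .., "z": .., "wx": .., "wy": .., "wz": .., "jaw": ..}, ...]. A call has exactly 5 rows; each row is the pose to reach, as a shift and turn from the pose commanded when the call began; what a row does not reach only later rows make up. A row lasts 1/8 s, in which the tool goes at most 62.5 mm and 10.7 degrees, less where a joint would pass 70% of its speed; a pose out of reach is approached as far as the arm can. A call with a gripper value outside its range is refused whole. The fingers move at their own pace and stop on an object; the grip force is fixed at half the most. Time passes only in rows, so rows that repeat a pose let the fingers close, or fill a call up. It gives the time, the measured TCP pose, the force and the opening at its end, in the units of the state.
- manip.get_obs(): the state, without advancing time (a new reading comes with each control period).
- vision.camera(name): name is "side" or "top"; returns a dict with "pixels" (420x560x3 uint8, red, green, blue), "depth" (420x560 float32, m along the optical axis (not along the pixel's ray), 0 where there is no reading), "fx", "fy", "cx", "cy" (pixels), "distortion" ([k1, k2, p1, p2, k3] as OpenCV has them; the pictures are not rectified), "T" (4x4, takes a point from camera to world coordinates). Camera axes: x right, y down, z forward; pixel columns grow to the right and rows downward; lengths in m; the calibration is good to about 2 mm. A picture is of the moment at which its call begins.
- job_done(): hands the job in, once; it reports no verdict.
The state is a dict: "time": time; "joints": joint angles; "joint_velocities": joint speeds; "tau": joint torques, N m; "tool_pos": TCP position; "tool_rot": TCP orientation; "ft_force": force on the tool from outside, world axes, zero at the start; "ft_torque": the same for the moment, N m; "width": finger opening in m.
Only numpy, scipy, OpenCV 4.12 (cv2) and the standard library are available. Lean on these libraries where they do the work, as an engineer would, in place of code of your own. Each camera call takes 0.05 s, during which the arm holds its last target.

## Working session

There is one attempt and no reset: what is moved stays moved. The work goes in short steps, Python scripts to look and compute and a tool call to move; the robot and the scene stay as the last step left them, time stands still between calls to the robot, and variables do not carry over. Pictures are saved under pics/ and viewed, and the job is handed in when it is done.

Besides the shell and the picture viewer there is one more tool, called after ">>>" by a JSON object that holds its "api" and its "payload". send_rows: Moves the arm, as the interface text tells. Its arguments: {"type":"object","properties":{"plan":{"type":"array","items":{"type":"object","properties":{"x":{"type":"number"},"y":{"type":"number"},"z":{"type":"number"},"wx":{"type":"number"},"wy":{"type":"number"},"wz":{"type":"number"},"jaw":{"type":"number"}}}}},"required":["plan"]}

```bash
mkdir -p pics; ls
cat > h.py <<'E'
import numpy as np, cv2
from bench import manip, vision, job_done
def cam(n):
    return vision.camera(n)
def save(c,name,crop=None,scale=1):
    im=c["pixels"][:,:,::-1]
    if crop: r0,r1,c0,c1=crop; im=im[r0:r1,c0:c1]
    if scale!=1: im=cv2.resize(im,None,fx=scale,fy=scale,interpolation=cv2.INTER_CUBIC)
    cv2.imwrite("pics/"+name,im)
def K(c): return np.array([[c["fx"],0,c["cx"]],[0,c["fy"],c["cy"]],[0,0,1.]])
def rays(c,uv):
    return cv2.undistortPoints(np.array(uv,float).reshape(-1,1,2),K(c),np.array(c["distortion"],float)).reshape(-1,2)
def cloud(c):
    h,w=c["depth"].shape
    vv,uu=np.mgrid[0:h,0:w]
    r=rays(c,np.stack([uu,vv],-1)).reshape(h,w,2)
    d=c["depth"]
    P=np.stack([r[...,0]*d,r[...,1]*d,d],-1)
    T=np.array(c["T"])
    W=P@T[:3,:3].T+T[:3,3]
    W[d<=0]=np.nan
    return W
def atz(c,uv,z):
    r=rays(c,uv);T=np.array(c["T"])
    D=np.c_[r,np.ones(len(r))]@T[:3,:3].T
    s=(z-T[2,3])/D[:,2]
    return T[:3,3]+D*s[:,None]
def proj(c,X):
    T=np.linalg.inv(np.array(c["T"]))
    p,_=cv2.projectPoints(np.array(X,float).reshape(-1,1,3),cv2.Rodrigues(T[:3,:3])[0],T[:3,3],K(c),np.array(c["distortion"],float))
    return p.reshape(-1,2)
E
python3 - <<'E'
from h import *
o=manip.get_obs();print(o, manip.grasp_offset)
for n in("top","side"):
    c=cam(n);save(c,n+"0.png");np.savez(n+"0.npz",**c)
    print(n,c["fx"],c["cx"],c["cy"],c["distortion"],np.array(c["T"]).round(3))
E
```

```text
pics
{'time': 0.0, 'joints': array([ 1.08976036,  0.53722137, -0.00444298,  1.53888275,  0.00258822,
        1.06730133, -0.07121414]), 'joint_velocities': array([-0.00056986,  0.00064052,  0.00015468, -0.00066763,  0.00064799,
        0.00109036,  0.00214887]), 'tau': array([-2.08116858e-04, -5.83398592e+01,  1.04838934e+00, -2.59102768e+01,
        1.23626681e-02,  9.40893253e-03, -4.32729053e-08]), 'tool_pos': array([ 0.26170337, -0.59428264,  0.23037353]), 'tool_rot': array([ 9.78559748e-01,  2.05961169e-01, -2.44234690e-04, -8.69888323e-04]), 'ft_force': array([ 0.47702002,  0.19094506, -0.11583682]), 'ft_torque': array([0.01231472, 0.02136336, 0.02766175]), 'width': 0.08511472014110416} -0.0187
top 387.3293333922944 275.7343413144292 210.83413762128933 [-0.09537318  0.          0.          0.          0.        ] [[-0.018 -0.999  0.05   0.53 ]
 [-1.     0.019  0.008 -0.019]
 [-0.009 -0.05  -0.999  1.015]
 [ 0.     0.     0.     1.   ]]
side 476.30305904112976 282.1178438991437 217.24050313224453 [0.01317176 0.         0.         0.         0.        ] [[-0.754 -0.498  0.428  0.094]
 [-0.656  0.57  -0.494  0.528]
 [ 0.002 -0.654 -0.757  0.903]
 [ 0.     0.     0.     1.   ]]
```

View pics/top0.png

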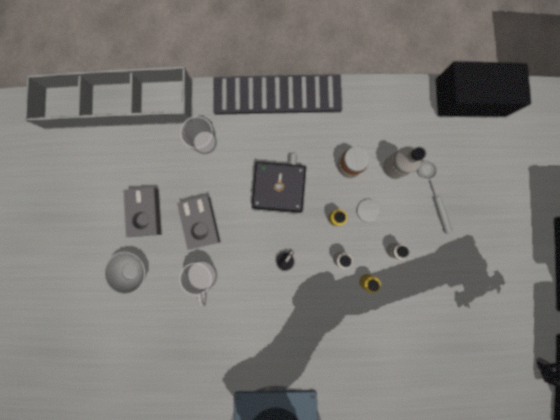

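View pics/side0.png

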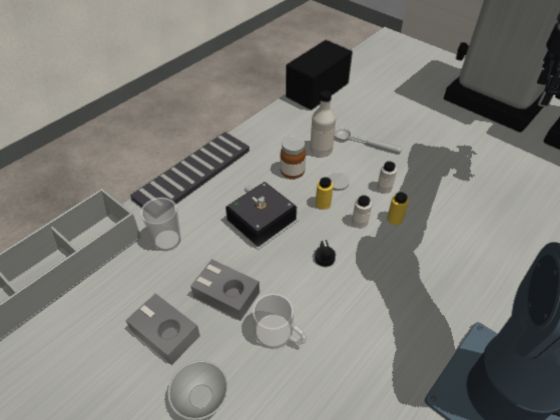

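Run:
```python
from h import *
c=dict(np.load("top0.npz"));save(c,"t_a.png",(180,310,260,440),4)
save(c,"t_b.png",(130,300,90,320),3)
c=dict(np.load("side0.npz"));save(c,"s_a.png",(150,280,290,430),5)
save(c,"s_b.png",(170,360,110,310),4)
```

```text
(no output)
```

View pics/t_a.png

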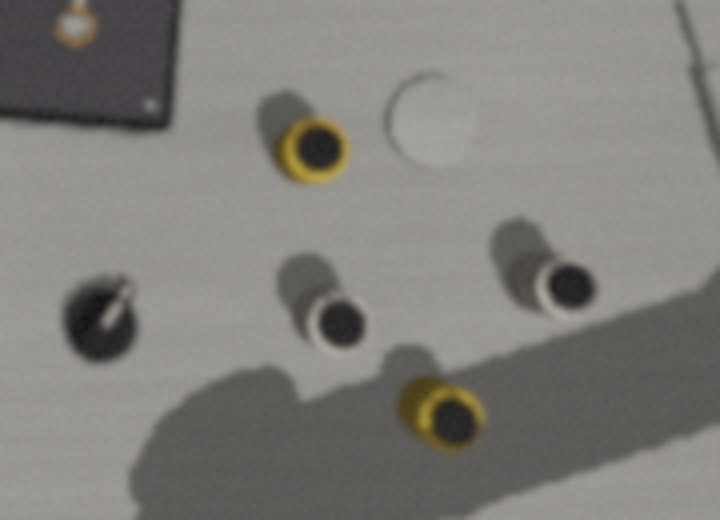

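View pics/t_b.png

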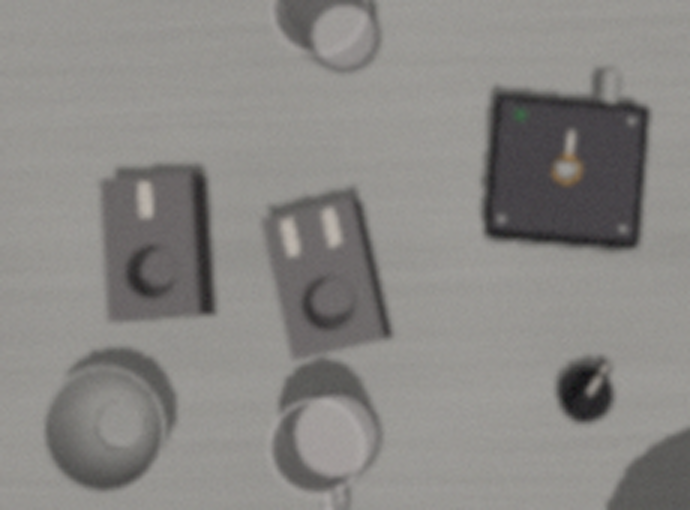

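View pics/s_a.png

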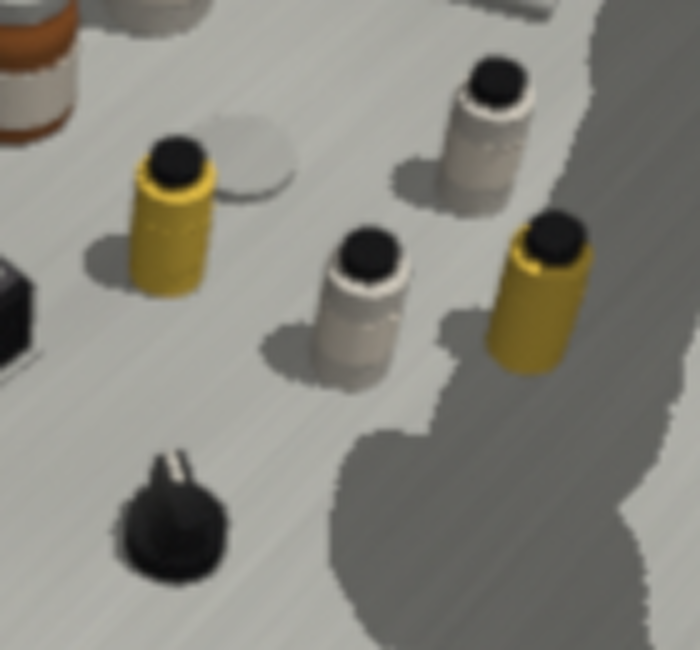

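View pics/s_b.png

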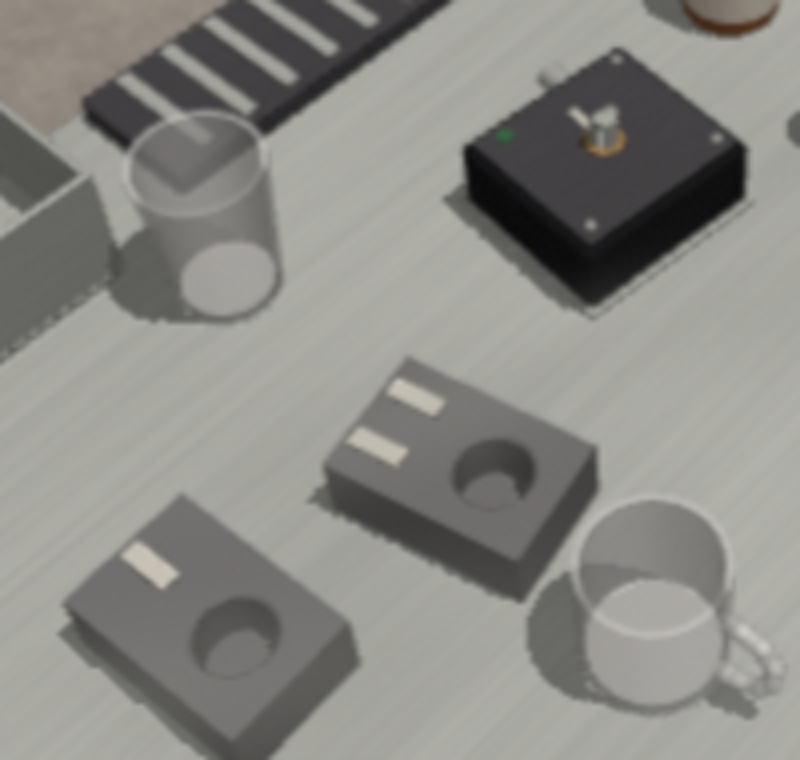

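```bash
cat >> h.py <<'E'
def ortho(c,z,x0,x1,y0,y1,mm=0.5):
    # image: row down = -x, col right = -y ; 
    xs=np.arange(x1,x0,-mm/1000);ys=np.arange(y1,y0,-mm/1000)
    X,Y=np.meshgrid(xs,ys,indexing="ij")
    p=proj(c,np.stack([X,Y,np.full_like(X,z)],-1)).reshape(X.shape+(2,)).astype(np.float32)
    return cv2.remap(c["pixels"][:,:,::-1].copy(),p[...,0],p[...,1],cv2.INTER_CUBIC)
E
python3 - <<'E'
from h import *
C={n:dict(np.load(n+"0.npz")) for n in("top","side")}
W={n:cloud(C[n]) for n in C}
for n in C:
    w=W[n]
    print(n,"table z",np.nanmedian(w[...,2]))
# approx positions
c=C["top"]
for nm,uv,z in [("podL",(344,261),.085),("podR",(401,251),.085),("knob",(285,261),.044),("m1",(141.5,220),.045),("m2",(199.5,230),.045),("shaft",(279,186),.084),("yA",(339,217),.085),("yB",(372,284),.085)]:
    p=atz(c,[uv],z)[0]; print(nm,p.round(3), "side px",proj(C["side"],[p]).round(1))
for n in C:
    w=W[n]
    x,y,z=w[...,0],w[...,1],w[...,2]
    for nm,(cx,cy) in {"A":(0.4,-0.19),"B":(0.42,-0.32)}.items(): pass
    m=(z>.035)&(z<.055)&(y>.1)&(x>.3)
    print(n,"docktop px",m.sum(),np.nanmedian(z[m]))
E
```

```text
top table z 0.0001832434199618982
side table z -0.001029840814163463
podL [ 0.453 -0.173  0.085] side px [[362.4 199. ]]
podR [ 0.473 -0.312  0.085] side px [[387.3 164.5]]
knob [ 0.452 -0.032  0.044] side px [[324.6 245.6]]
m1 [0.561 0.33  0.045] side px [[169.4 326.1]]
m2 [0.533 0.181 0.045] side px [[232.5 285.7]]
shaft [ 0.636 -0.021  0.084] side px [[261.  197.5]]
yA [ 0.558 -0.164  0.085] side px [[324.3 180.2]]
yB [ 0.396 -0.24   0.085] side px [[398.3 195.1]]
top docktop px 4405 0.04524379722375216
side docktop px 7010 0.04394774221064257
```

Run:
```python
from h import *
C={n:dict(np.load(n+"0.npz")) for n in("top","side")}
def show(z,x0,x1,y0,y1,name,mm=0.5,s=1):
    I=[]
    for n in C:
        im=ortho(C[n],z,x0,x1,y0,y1,mm)
        I.append(im)
    cv2.imwrite("pics/"+name,np.hstack(I)); print(name,I[0].shape)
show(.045,.49,.67,.11,.4,"o_dock.png",.75)
show(.085,.42,.51,-.35,-.13,"o_pod.png",.6)
show(.044,.40,.50,-.08,.02,"o_knob.png",.27)
show(.060,.56,.72,-.1,.06,"o_head.png",.42)
```

```text
o_dock.png (241, 387, 3)
o_pod.png (151, 367, 3)
o_knob.png (371, 371, 3)
o_head.png (381, 381, 3)
```

View pics/o_dock.png

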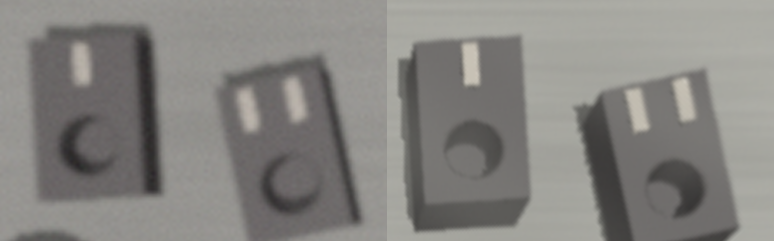

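View pics/o_pod.png

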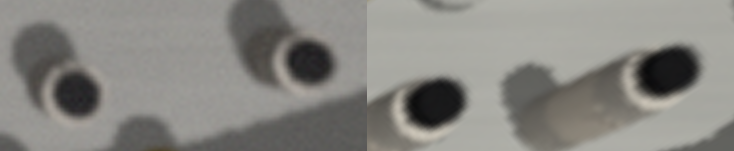

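View pics/o_knob.png

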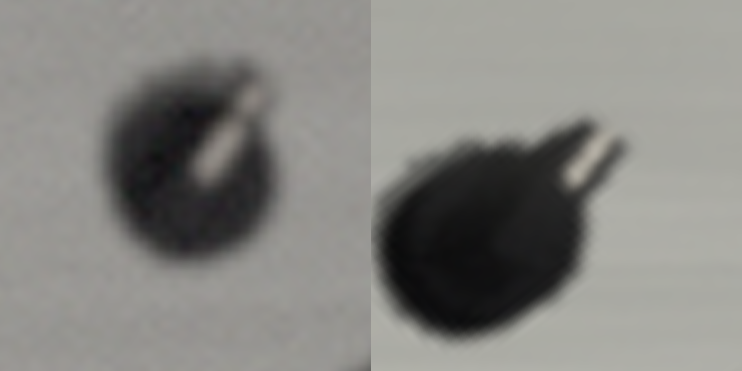

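View pics/o_head.png

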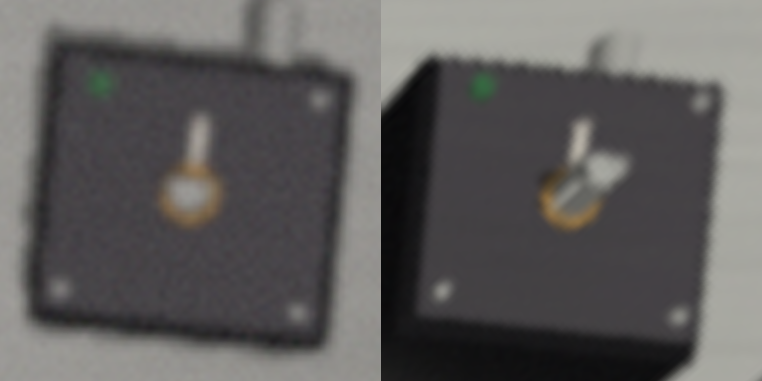

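```bash
cat >> h.py <<'E'
from scipy.optimize import minimize
def circ(r,z,x=0,y=0,n=72):
    a=np.arange(n)*2*np.pi/n
    return np.c_[x+r*np.cos(a),y+r*np.sin(a),np.full(n,z)],np.c_[np.cos(a),np.sin(a),0*a]
def rect(x0,x1,y0,y1,z,step=.002):
    P=[];N=[]
    for (a,b,n) in [((x0,y0),(x1,y0),(0,-1)),((x1,y0),(x1,y1),(1,0)),((x1,y1),(x0,y1),(0,1)),((x0,y1),(x0,y0),(-1,0))]:
        a=np.array(a);b=np.array(b);k=int(np.linalg.norm(b-a)/step)
        t=(np.arange(k)+.5)/k
        for s in t: P.append([*(a+(b-a)*s),z]);N.append([*n,0])
    return np.array(P),np.array(N)
def dockmodel(two):
    L=[circ(.0215,.045),rect(-.04,.082,-.04,.04,.045)]
    for yy in ([-.018,.018] if two else [0]): L.append(rect(.045,.077,yy-.006,yy+.006,.049))
    return L
def fit(c,model,p0,signs=None,sig=1.0,useth=True,span=(.008,.008,.15),seg=None):
    g=cv2.cvtColor(c["pixels"],cv2.COLOR_RGB2GRAY).astype(np.float32)
    if seg is not None: g=seg
    g=cv2.GaussianBlur(g,(0,0),sig)
    gx=cv2.Sobel(g,cv2.CV_32F,1,0)/8;gy=cv2.Sobel(g,cv2.CV_32F,0,1)/8
    def score(p):
        th=p[2];R=np.array([[np.cos(th),-np.sin(th),0],[np.sin(th),np.cos(th),0],[0,0,1]])
        tot=0
        for i,(P,N) in enumerate(model):
            X=P@R.T+[p[0],p[1],0];Y=X+.001*(N@R.T)
            u=proj(c,X);d=proj(c,Y)-u;d/=np.linalg.norm(d,axis=1)[:,None]+1e-9
            m=u.astype(np.float32).reshape(-1,1,2)
            sx=cv2.remap(gx,m,None,cv2.INTER_LINEAR).ravel();sy=cv2.remap(gy,m,None,cv2.INTER_LINEAR).ravel()
            v=sx*d[:,0]+sy*d[:,1]
            s=0 if signs is None else signs[i]
            v=np.abs(v) if s==0 else v*s
            tot+=np.minimum(v,1e9).mean()*(1 if len(P) else 0)
        return -tot
    best=None
    for dx in np.linspace(-span[0],span[0],9):
        for dy in np.linspace(-span[1],span[1],9):
            for dt in (np.linspace(-span[2],span[2],5) if useth else [0]):
                p=np.array([p0[0]+dx,p0[1]+dy,p0[2]+dt]);s=score(p)
                if best is None or s<best[0]: best=(s,p)
    f=(lambda q:score([best[1][0]+q[0]*.001,best[1][1]+q[1]*.001,best[1][2]+(q[2]*.02 if useth else 0)]))
    r=minimize(f,np.zeros(3 if useth else 2),method="Nelder-Mead",options=dict(initial_simplex=np.vstack([np.zeros(3 if useth else 2),2*np.eye(3 if useth else 2)]),xatol=.01,fatol=1e-4))
    q=np.r_[r.x,0][:3]
    return np.array([best[1][0]+q[0]*.001,best[1][1]+q[1]*.001,best[1][2]+(q[2]*.02 if useth else 0)]),-r.fun
E
python3 - <<'E'
from h import *
C={n:dict(np.load(n+"0.npz")) for n in("top","side")}
pod=[circ(.0145,.085),circ(.020,.072)]
for nm,mod,p0,sg,ut in [("dock1",dockmodel(0),(.561,.33,.03),[0,0,-1,],1),("dock2",dockmodel(1),(.533,.181,.2),[0,0,-1,-1],1),
  ("podL",pod,(.453,-.173,0),[1,0],0),("podR",pod,(.473,-.312,0),[1,0],0),
  ("knob",[circ(.024,.018)],(.455,-.034,0),[1],0),("head",[rect(-.06,.06,-.065,.065,.06)],(.636,-.021,-.08),[0],1)]:
    for n in C:
        p,s=fit(C[n],mod,p0,sg,useth=bool(ut)); print(nm,n,p.round(4),round(s,2))
E
```

```text
dock1 top [0.5607 0.3339 0.0654] 33.93
dock1 side [0.5589 0.3346 0.0578] 36.11
dock2 top [0.5317 0.1837 0.2011] 45.81
dock2 side [0.5296 0.1833 0.2155] 53.29
podL top [ 0.4541 -0.1757  0.    ] 34.91
podL side [ 0.4493 -0.1722  0.    ] 48.47
podR top [ 0.4732 -0.3158  0.    ] 38.05
podR side [ 0.4682 -0.312   0.    ] 46.53
knob top [ 0.4516 -0.0317  0.    ] 22.49
knob side [ 0.4429 -0.0217  0.    ] 26.9
head top [ 0.6378 -0.0188 -0.1008] 21.91
head side [ 0.6318 -0.0135 -0.1029] 15.15
```

```bash
cat >> h.py <<'E'
def overlay(c,items,name,crop,scale=4):
    r0,r1,c0,c1=crop
    im=cv2.resize(c["pixels"][r0:r1,c0:c1,::-1],None,fx=scale,fy=scale,interpolation=cv2.INTER_CUBIC)
    for mod,p in items:
        th=p[2];R=np.array([[np.cos(th),-np.sin(th),0],[np.sin(th),np.cos(th),0],[0,0,1]])
        for P,N in mod:
            u=proj(c,P@R.T+[p[0],p[1],0])
            for a,b in u: cv2.circle(im,(int((a-c0+.5)*scale),int((b-r0+.5)*scale)),1,(0,0,255),-1)
    cv2.imwrite("pics/"+name,im)
E
python3 - <<'E'
from h import *
C={n:dict(np.load(n+"0.npz")) for n in("top","side")}
W={n:cloud(C[n]) for n in C}
pod=[circ(.0145,.085),circ(.020,.072)]
D={"top":[(dockmodel(0),(.5607,.3339,.0654)),(dockmodel(1),(.5317,.1837,.2011)),(pod,(.4541,-.1757,0)),(pod,(.4732,-.3158,0)),([circ(.024,.018)],(.4516,-.0317,0)),([rect(-.06,.06,-.065,.065,.06)],(.6378,-.0188,-.1008))],
"side":[(dockmodel(0),(.5589,.3346,.0578)),(dockmodel(1),(.5296,.1833,.2155)),(pod,(.4493,-.1722,0)),(pod,(.4682,-.312,0)),([circ(.024,.018)],(.4429,-.0217,0)),([rect(-.06,.06,-.065,.065,.06)],(.6318,-.0135,-.1029))]}
overlay(C["top"],D["top"],"ov_t.png",(150,300,110,420),2.5)
overlay(C["side"],D["side"],"ov_s.png",(150,360,120,420),2.6)
for n in C:
    w=W[n];x,y,z=w[...,0],w[...,1],w[...,2]
    for nm,(a,b) in {"L":(.453,-.174),"R":(.472,-.314)}.items():
        m=(np.hypot(x-a,y-b)<.025)&(z>.078)
        m2=(np.hypot(x-a,y-b)<.06)&(z<.01)
        print(n,nm,m.sum(),np.nanmedian(w[m],axis=0).round(4),np.nanmedian(z[m2]).round(4))
E
```

```text
top L 116 [ 0.4529 -0.1763  0.085 ] 0.0003
top R 121 [ 0.471  -0.3172  0.0851] 0.0002
side L 101 [ 0.4489 -0.174   0.0832] -0.0012
side R 83 [ 0.4678 -0.3142  0.0829] -0.0012
```

View pics/ov_t.png

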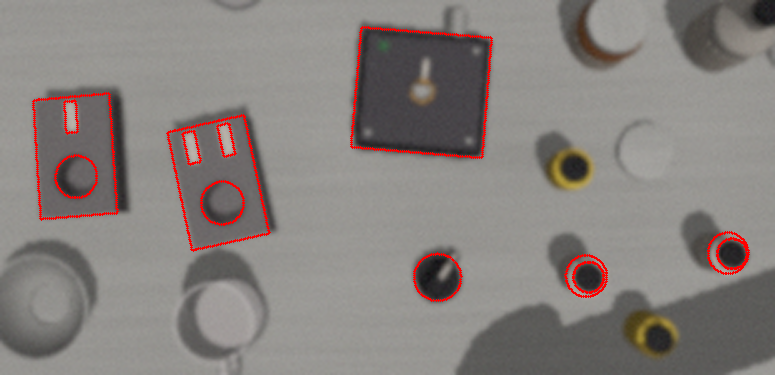

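View pics/ov_s.png

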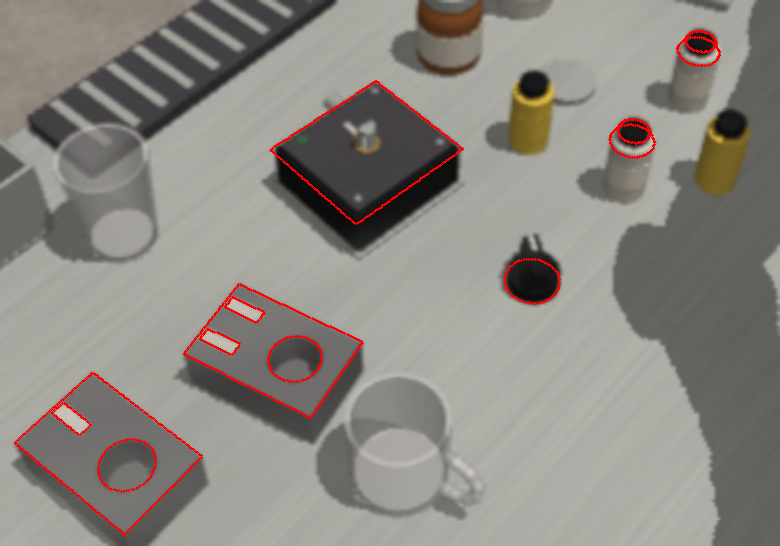

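```bash
cat >> h.py <<'E'
def silfit(c,solids,p0,signs,useth=False,sig=1.0,span=.01,thspan=.2,over=None,z0=0):
    """solids: list of (point arrays in object frame); silhouette = convex hull of projection"""
    g=cv2.GaussianBlur(cv2.cvtColor(c["pixels"],cv2.COLOR_RGB2GRAY).astype(np.float32),(0,0),sig)
    gx=cv2.Sobel(g,cv2.CV_32F,1,0)/8;gy=cv2.Sobel(g,cv2.CV_32F,0,1)/8
    def hull(P,p):
        th=p[2];R=np.array([[np.cos(th),-np.sin(th),0],[np.sin(th),np.cos(th),0],[0,0,1]])
        h=cv2.convexHull(proj(c,P@R.T+[p[0],p[1],z0]).astype(np.float32)).reshape(-1,2)
        h2=np.roll(h,-1,0);L=np.linalg.norm(h2-h,axis=1);cum=np.r_[0,np.cumsum(L)]
        s=np.linspace(0,cum[-1],80,endpoint=False);i=np.searchsorted(cum,s,side="right")-1
        t=((s-cum[i])/L[i])[:,None];q=h[i]*(1-t)+h2[i]*t
        d=(h2-h)[i]/L[i][:,None];n=np.c_[d[:,1],-d[:,0]]
        ctr=h.mean(0);n*=np.sign(((q-ctr)*n).sum(1))[:,None]
        return q,n
    def score(p):
        tot=0
        for P,s in zip(solids,signs):
            q,n=hull(P,p);m=q.astype(np.float32).reshape(-1,1,2)
            v=cv2.remap(gx,m,None,cv2.INTER_LINEAR).ravel()*n[:,0]+cv2.remap(gy,m,None,cv2.INTER_LINEAR).ravel()*n[:,1]
            tot+=(np.abs(v) if s==0 else np.maximum(v*s,0)).mean()
        return -tot
    best=min(((score([p0[0]+a,p0[1]+b,p0[2]+t]),(p0[0]+a,p0[1]+b,p0[2]+t)) for a in np.linspace(-span,span,11) for b in np.linspace(-span,span,11) for t in (np.linspace(-thspan,thspan,7) if useth else [0])))
    b=best[1];k=3 if useth else 2;sc=np.array([.001,.001,.03])[:k]
    def full(q): return np.r_[np.array(b[:k])+q*sc,b[k:]]
    r=minimize(lambda q:score(full(q)),np.zeros(k),method="Nelder-Mead",options=dict(initial_simplex=np.vstack([np.zeros(k),2*np.eye(k)]),xatol=.01,fatol=1e-4))
    p=full(r.x)
    if over is not None:
        for P in solids: over.append(hull(P,p)[0])
    return p,-r.fun
def cyl(r,z0,z1,x=0,y=0): return np.vstack([circ(r,z0,x,y)[0],circ(r,z1,x,y)[0]])
def box(x0,x1,y0,y1,z0,z1): return np.array([[x,y,z] for x in(x0,x1) for y in(y0,y1) for z in(z0,z1)],float)
def drawpts(c,ptsl,name,crop,scale=4):
    r0,r1,c0,c1=crop
    im=cv2.resize(c["pixels"][r0:r1,c0:c1,::-1],None,fx=scale,fy=scale,interpolation=cv2.INTER_CUBIC)
    for u in ptsl:
        for a,b in u: cv2.circle(im,(int((a-c0+.5)*scale),int((b-r0+.5)*scale)),1,(0,0,255),-1)
    cv2.imwrite("pics/"+name,im)
E
python3 - <<'E'
from h import *
C={n:dict(np.load(n+"0.npz")) for n in("top","side")}
cap=[cyl(.0145,.074,.085)]
knobm=[np.vstack([cyl(.024,0,.018)])]
for n in C:
    ov=[]
    for nm,mod,p0,sg,ut,kw in [("podL",cap,(.451,-.174,0),[1],0,{}),("podR",cap,(.470,-.314,0),[1],0,{}),
       ("podLb",[cyl(.02,0,.072)],(.451,-.174,0),[0],0,{}),("podRb",[cyl(.02,0,.072)],(.470,-.314,0),[0],0,{}),
       ("yA",cap,(.556,-.164,0),[1],0,{}),("yB",cap,(.394,-.24,0),[1],0,{}),
       ("knob",[np.vstack([cyl(.024,0,.018),box(-.022,.022,-.008,.008,.04,.044)])],(.45,-.03,-.5),[1],1,{"thspan":.5}),
       ("shaftwash",[cyl(.009,.066,.084)],(.635,-.017,0),[-1],0,{})]:
        p,s=silfit(C[n],mod,p0,sg,bool(ut),over=ov,**kw);print(n,nm,p.round(4),round(s,2))
    drawpts(C[n],ov,"sil_%s.png"%n,(150,300,240,430) if n=="top" else (150,290,220,430),3.8)
E
```

```text
top podL [ 0.4529 -0.1772  0.    ] 23.39
top podR [ 0.4726 -0.3181  0.    ] 23.05
top podLb [ 0.4571 -0.1729  0.    ] 11.7
top podRb [ 0.4742 -0.314   0.    ] 12.44
top yA [ 0.5597 -0.1658  0.    ] 21.28
top yB [ 0.3916 -0.2435  0.    ] 13.8
top knob [ 0.4519 -0.0318 -0.0021] 22.51
top shaftwash [ 0.6354 -0.0198  0.    ] 13.07
side podL [ 0.4512 -0.1758  0.    ] 35.7
side podR [ 0.4702 -0.3164  0.    ] 35.68
side podLb [ 0.4518 -0.1781  0.    ] 15.36
side podRb [ 0.4715 -0.3196  0.    ] 15.66
side yA [ 0.5569 -0.1648  0.    ] 34.63
side yB [ 0.3907 -0.2423  0.    ] 25.8
side knob [ 0.4484 -0.0304 -0.6767] 30.16
side shaftwash [ 0.6308 -0.0157  0.    ] 13.4
```

View pics/sil_top.png

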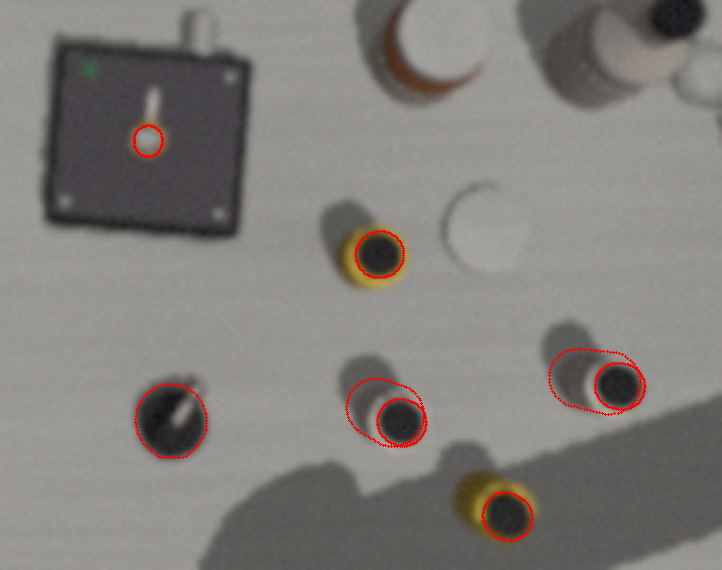

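View pics/sil_side.png

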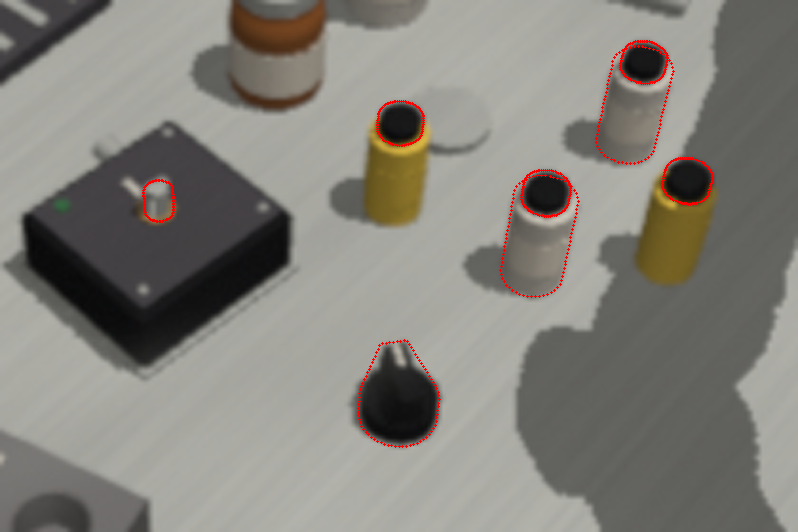

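>>> {"api": "send_rows", "payload": {"plan": [{"x": 40, "y": 47, "z": -10, "wx": 0, "wy": 0, "wz": -0.1, "jaw": 85}, {"x": 80, "y": 94, "z": -20, "wx": 0, "wy": 0, "wz": -0.2, "jaw": 85}, {"x": 120, "y": 141, "z": -30, "wx": 0, "wy": 0, "wz": -0.3, "jaw": 85}, {"x": 160, "y": 188, "z": -40, "wx": 0, "wy": 0, "wz": -0.4, "jaw": 85}, {"x": 195, "y": 235, "z": -50, "wx": 0, "wy": 0, "wz": -0.415, "jaw": 85}]}}

```text
time: 0.72
tool_pos: [0.4582, -0.3579, 0.1808]
tool_rot: [1.0, -0.001, -0.0, -0.0]
ft_force: [0.5, -0.3, 0.0]
width: 0.0854
```

>>> {"api": "send_rows", "payload": {"plan": [{"x": 8, "y": 22, "z": -20, "wx": 0, "wy": 0, "wz": 0, "jaw": 85}, {"x": 14, "y": 42, "z": -40, "wx": 0, "wy": 0, "wz": 0, "jaw": 85}, {"x": 14, "y": 42, "z": -58, "wx": 0, "wy": 0, "wz": 0, "jaw": 85}, {"x": 14, "y": 42, "z": -60, "wx": 0, "wy": 0, "wz": 0, "jaw": 85}, {"x": 14, "y": 42, "z": -60, "wx": 0, "wy": 0, "wz": 0, "jaw": 85}]}}

```text
time: 1.35
tool_pos: [0.4705, -0.3194, 0.1215]
tool_rot: [1.0, -0.001, -0.0, 0.0]
ft_force: [0.4, 0.6, -0.1]
width: 0.0853
```

Run:
```python
from h import *
o=manip.get_obs();print(o["tool_pos"],o["tool_rot"])
c=cam("top");save(c,"t1.png",(190,310,330,470),4)
c=cam("side");save(c,"s1.png",(90,230,310,450),4)
```

```text
[ 0.47049205 -0.31942919  0.1215237 ] [ 9.99999361e-01 -1.05556867e-03 -6.54711032e-06  4.04081317e-04]
```

View pics/t1.png

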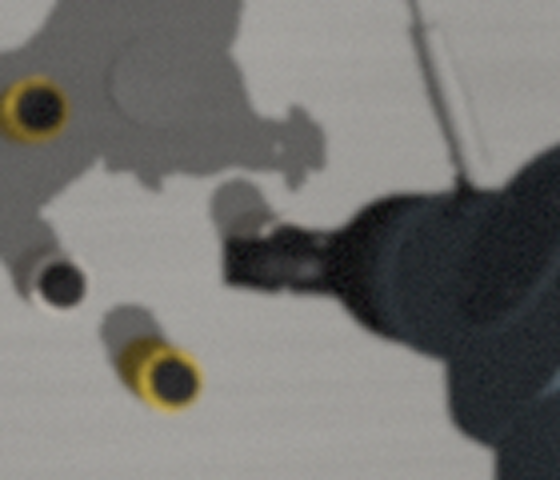

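View pics/s1.png

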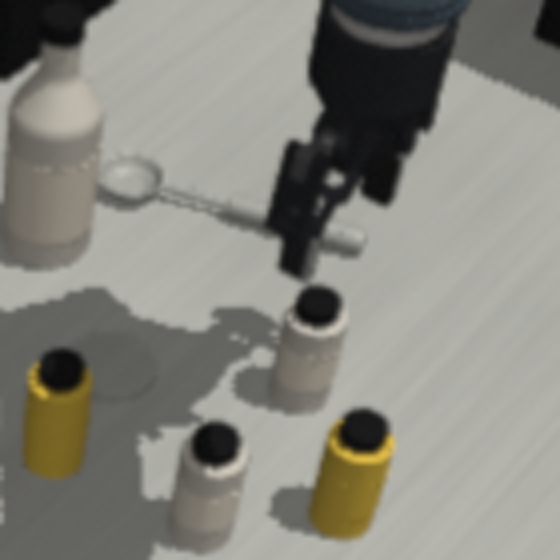

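>>> {"api": "send_rows", "payload": {"plan": [{"x": 1, "y": 2, "z": -20, "wx": 0, "wy": 0, "wz": 0, "jaw": 85}, {"x": 1, "y": 2, "z": -45, "wx": 0, "wy": 0, "wz": 0, "jaw": 85}, {"x": 1, "y": 2, "z": -70, "wx": 0, "wy": 0, "wz": 0, "jaw": 85}, {"x": 1, "y": 2, "z": -83, "wx": 0, "wy": 0, "wz": 0, "jaw": 85}, {"x": 1, "y": 2, "z": -83, "wx": 0, "wy": 0, "wz": 0, "jaw": 85}]}}

```text
time: 2.08
tool_pos: [0.4716, -0.316, 0.0381]
tool_rot: [1.0, -0.0, -0.0, -0.0]
ft_force: [0.2, -1.0, 0.1]
width: 0.0853
```

Run:
```python
from h import *
c=cam("top");save(c,"t2.png",(190,310,330,470),4)
c=cam("side");save(c,"s2.png",(90,230,310,450),4)
```

```text
(no output)
```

View pics/s2.png

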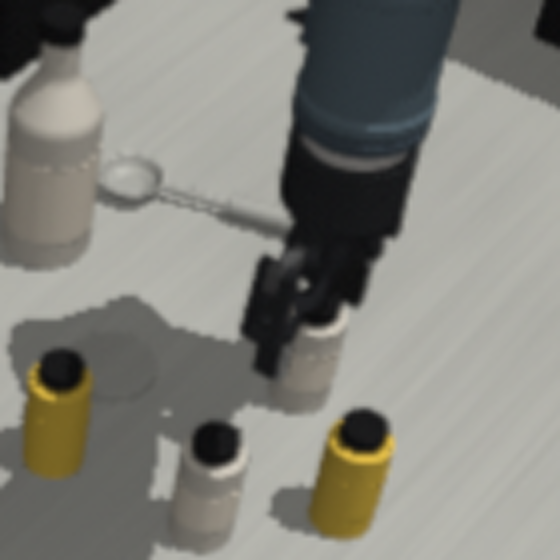

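>>> {"api": "send_rows", "payload": {"plan": [{"x": 0, "y": 0, "z": 0, "wx": 0, "wy": 0, "wz": 0, "jaw": 35}, {"x": 0, "y": 0, "z": 0, "wx": 0, "wy": 0, "wz": 0, "jaw": 35}, {"x": 0, "y": 0, "z": 0, "wx": 0, "wy": 0, "wz": 0, "jaw": 35}, {"x": 0, "y": 0, "z": 0, "wx": 0, "wy": 0, "wz": 0, "jaw": 35}, {"x": 0, "y": 0, "z": 0, "wx": 0, "wy": 0, "wz": 0, "jaw": 35}]}}

```text
time: 2.8
tool_pos: [0.4724, -0.3162, 0.0389]
tool_rot: [1.0, -0.0, 0.0, 0.0]
ft_force: [-1.0, 0.8, 6.2]
width: 0.0384
```

>>> {"api": "send_rows", "payload": {"plan": [{"x": 0, "y": 0, "z": 20, "wx": 0, "wy": 0, "wz": 0, "jaw": 30}, {"x": 0, "y": 0, "z": 60, "wx": 0, "wy": 0, "wz": 0, "jaw": 30}, {"x": 0, "y": 0, "z": 100, "wx": 0, "wy": 0, "wz": 0, "jaw": 30}, {"x": 0, "y": 0, "z": 135, "wx": 0, "wy": 0, "wz": 0, "jaw": 30}, {"x": 0, "y": 0, "z": 135, "wx": 0, "wy": 0, "wz": 0, "jaw": 30}]}}

```text
time: 3.42
tool_pos: [0.4737, -0.317, 0.177]
tool_rot: [1.0, -0.0, 0.003, 0.002]
ft_force: [0.5, 0.1, -1.7]
width: 0.0388
```

Run:
```python
from h import *
c=cam("side");save(c,"s3.png",(60,230,290,460),4)
```

```text
(no output)
```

View pics/s3.png

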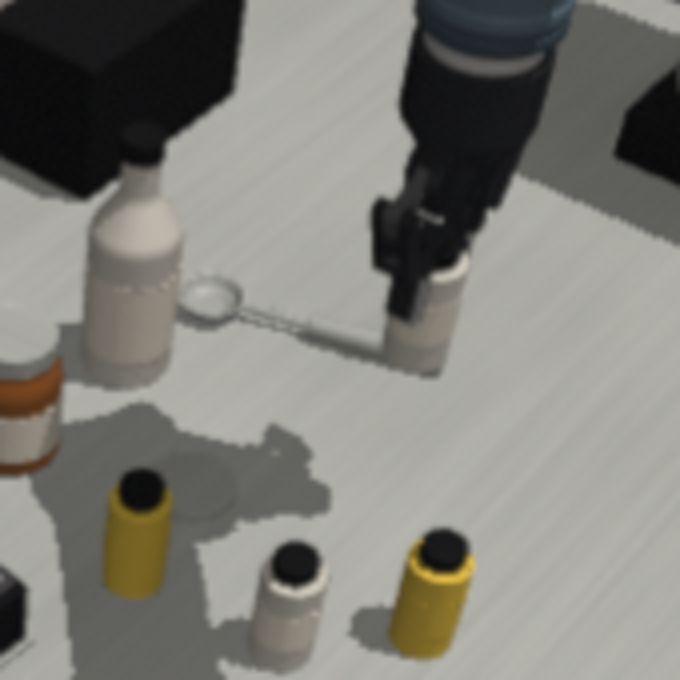

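>>> {"api": "send_rows", "payload": {"plan": [{"x": 6, "y": 45, "z": 0, "wx": 0, "wy": 0, "wz": 0, "jaw": 30}, {"x": 13, "y": 98, "z": 0, "wx": 0, "wy": 0, "wz": 0, "jaw": 30}, {"x": 20, "y": 150, "z": 0, "wx": 0, "wy": 0, "wz": 0, "jaw": 30}, {"x": 27, "y": 203, "z": 0, "wx": 0, "wy": 0, "wz": 0, "jaw": 30}, {"x": 34, "y": 256, "z": 0, "wx": 0, "wy": 0, "wz": 0, "jaw": 30}]}}

```text
time: 4.1
tool_pos: [0.5049, -0.0581, 0.1723]
tool_rot: [1.0, -0.0, -0.001, -0.0]
ft_force: [0.2, -0.1, -0.3]
width: 0.0388
```

>>> {"api": "send_rows", "payload": {"plan": [{"x": 7, "y": 53, "z": 0, "wx": 0, "wy": 0, "wz": 0, "jaw": 30}, {"x": 14, "y": 106, "z": 0, "wx": 0, "wy": 0, "wz": 0, "jaw": 30}, {"x": 21, "y": 159, "z": 0, "wx": 0, "wy": 0, "wz": 0, "jaw": 30}, {"x": 28, "y": 212, "z": 0, "wx": 0, "wy": 0, "wz": 0, "jaw": 30}, {"x": 35, "y": 265, "z": 0, "wx": 0, "wy": 0, "wz": 0, "jaw": 30}]}}

```text
time: 4.72
tool_pos: [0.5399, 0.2063, 0.1721]
tool_rot: [1.0, -0.0, -0.001, 0.001]
ft_force: [1.6, 0.8, -0.5]
width: 0.0383
```

>>> {"api": "send_rows", "payload": {"plan": [{"x": 8, "y": 50, "z": -10, "wx": 0, "wy": 0, "wz": 0, "jaw": 30}, {"x": 16, "y": 100, "z": -30, "wx": 0, "wy": 0, "wz": 0, "jaw": 30}, {"x": 20, "y": 128, "z": -60, "wx": 0, "wy": 0, "wz": 0, "jaw": 30}, {"x": 20, "y": 128, "z": -75, "wx": 0, "wy": 0, "wz": 0, "jaw": 30}, {"x": 20, "y": 128, "z": -75, "wx": 0, "wy": 0, "wz": 0, "jaw": 30}]}}

```text
time: 5.35
tool_pos: [0.5596, 0.3309, 0.096]
tool_rot: [1.0, -0.0, -0.002, 0.002]
ft_force: [0.5, -0.2, -1.2]
width: 0.0384
```

Run:
```python
from h import *
o=manip.get_obs();print(o["tool_pos"],o["tool_rot"])
for n,cr in (("top",(170,290,80,240)),("side",(220,360,90,260))):
    c=cam(n);np.savez(n+"4.npz",**c);save(c,n[0]+"4.png",cr,4)
    print(n,proj(c,[[.5598,.3342,.045],[*o["tool_pos"]]]))
```

```text
[0.55957912 0.33086522 0.09603087] [ 9.99996462e-01 -3.99992286e-04 -1.90875223e-03  1.80884533e-03]
top [[139.88991789 220.59339361]
 [133.73651371 220.13746753]]
side [[168.27008433 327.94736007]
 [164.92785103 313.97475983]]
```

View pics/t4.png

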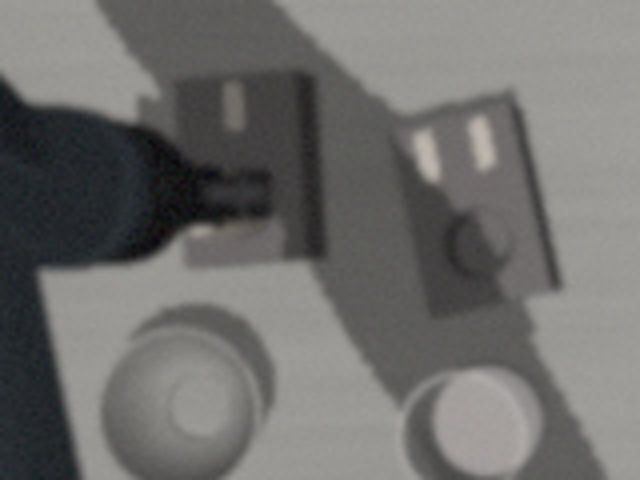

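View pics/s4.png

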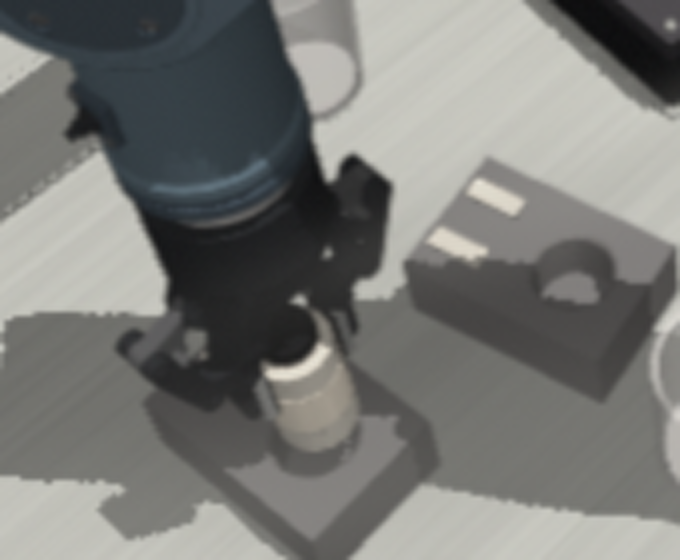

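Run:
```python
from h import *
c=dict(np.load("side4.npz"))
print(fit(c,dockmodel(0)[1:2],(.559,.334,.06),[0])[0].round(4))
ov=[]
for (x,y) in [(.5596,.331)]:
    for z in (.0580,.130):
        ov.append(proj(c,circ(.02,z,x,y)[0]))
    ov.append(proj(c,circ(.0215,.045,.5589,.3346)[0]))
    ov.append(proj(c,circ(.0145,.143,x,y)[0]))
drawpts(c,ov,"s4o.png",(265,350,120,220),6)
# local xy fit for lower body arc
g=cv2.GaussianBlur(cv2.cvtColor(c["pixels"],cv2.COLOR_RGB2GRAY).astype(np.float32),(0,0),.8)
```

```text
[0.5589 0.3343 0.0355]
```

View pics/s4o.png

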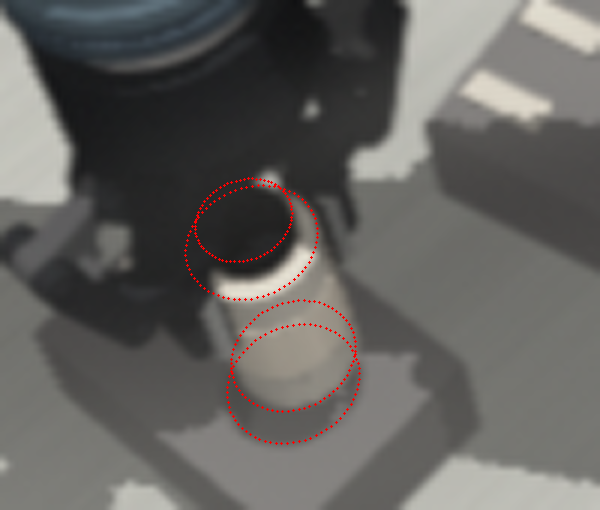

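>>> {"api": "send_rows", "payload": {"plan": [{"x": -1, "y": 3, "z": 0, "wx": 0, "wy": 0, "wz": 0, "jaw": 30}, {"x": -1, "y": 3, "z": -5, "wx": 0, "wy": 0, "wz": 0, "jaw": 30}, {"x": -1, "y": 3, "z": -8, "wx": 0, "wy": 0, "wz": 0, "jaw": 30}, {"x": -1, "y": 3, "z": -8, "wx": 0, "wy": 0, "wz": 0, "jaw": 30}, {"x": -1, "y": 3, "z": -8, "wx": 0, "wy": 0, "wz": 0, "jaw": 30}]}}

```text
time: 6.08
tool_pos: [0.56, 0.3361, 0.0903]
tool_rot: [1.0, -0.0, 0.0, 0.0]
ft_force: [-0.3, 0.6, -0.3]
width: 0.039
```

```bash
cat >> h.py <<'E'
def lowpod(c,z0,p0,hmax=.02,over=None,sig=.8):
    """fit lower body (height 0..hmax) of upright pod with bottom at z0: visible contour only"""
    g=cv2.GaussianBlur(cv2.cvtColor(c["pixels"],cv2.COLOR_RGB2GRAY).astype(np.float32),(0,0),sig)
    gx=cv2.Sobel(g,cv2.CV_32F,1,0)/8;gy=cv2.Sobel(g,cv2.CV_32F,0,1)/8
    cp=np.array(c["T"])[:3,3]
    def pts(p):
        v=np.arctan2(cp[1]-p[1],cp[0]-p[0])
        a=v+np.linspace(-np.pi/2,np.pi/2,50)
        P=np.c_[p[0]+.02*np.cos(a),p[1]+.02*np.sin(a),np.full(50,z0)]
        N=np.c_[np.cos(a),np.sin(a),0*a]
        for s in(-1,1):
            k=20;h=np.linspace(.002,hmax,k);b=v+s*np.pi/2
            P=np.vstack([P,np.c_[np.full(k,p[0]+.02*np.cos(b)),np.full(k,p[1]+.02*np.sin(b)),z0+h]])
            N=np.vstack([N,np.tile([np.cos(b),np.sin(b),0],(k,1))])
        u=proj(c,P);ctr=proj(c,[[p[0],p[1],z0+hmax/2]])[0]
        d=proj(c,P+.001*N)-u
        d/=np.linalg.norm(d,axis=1)[:,None]+1e-9
        return u,d
    def score(p):
        u,d=pts(p);m=u.astype(np.float32).reshape(-1,1,2)
        v=cv2.remap(gx,m,None,cv2.INTER_LINEAR).ravel()*d[:,0]+cv2.remap(gy,m,None,cv2.INTER_LINEAR).ravel()*d[:,1]
        return v.mean()   # white inside -> gradient outward negative
    b=min((score((p0[0]+i,p0[1]+j)),p0[0]+i,p0[1]+j) for i in np.linspace(-.01,.01,21) for j in np.linspace(-.01,.01,21))
    r=minimize(lambda q:score((b[1]+q[0]*.001,b[2]+q[1]*.001)),[0,0],method="Nelder-Mead",options=dict(initial_simplex=[[0,0],[1,0],[0,1]],xatol=.01,fatol=1e-4))
    p=(b[1]+r.x[0]*.001,b[2]+r.x[1]*.001)
    if over is not None: over.append(pts(p)[0])
    return np.array(p),-r.fun
E
python3 - <<'E'
from h import *
o=manip.get_obs();t=o["tool_pos"];print(t,o["ft_force"])
c=dict(np.load("side4.npz"));ov=[]
print("prev",lowpod(c,.058,(.5596,.331)))
c=cam("side");np.savez("side5.npz",**c)
for dz in (-.002,0,.002): print(lowpod(c,t[2]-.038+dz,t[:2],over=ov))
ov.append(proj(c,circ(.0215,.045,.5589,.3346)[0]))
drawpts(c,ov[1:2]+ov[3:],"s5o.png",(265,350,120,220),6)
E
```

```text
[0.56001398 0.3361029  0.09030902] [-0.2620385   0.60314514 -0.34715924]
prev (array([0.56069703, 0.32932194]), np.float64(12.836256926733446))
(array([0.56085302, 0.33442109]), np.float64(11.751842375684394))
(array([0.5599712 , 0.33475441]), np.float64(11.752070065054557))
(array([0.55906859, 0.33518449]), np.float64(11.75150322800301))
```

View pics/s5o.png

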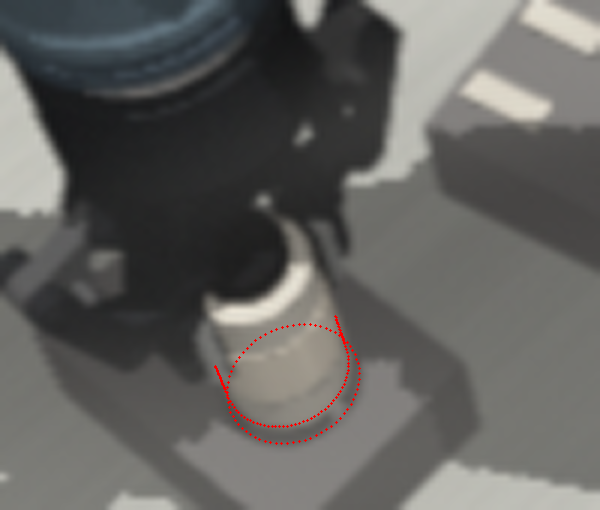

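>>> {"api": "send_rows", "payload": {"plan": [{"x": -1, "y": -0.4, "z": -2, "wx": 0, "wy": 0, "wz": 0, "jaw": 30}, {"x": -1, "y": -0.4, "z": -5, "wx": 0, "wy": 0, "wz": 0, "jaw": 30}, {"x": -1, "y": -0.4, "z": -9, "wx": 0, "wy": 0, "wz": 0, "jaw": 30}, {"x": -1, "y": -0.4, "z": -13, "wx": 0, "wy": 0, "wz": 0, "jaw": 30}, {"x": -1, "y": -0.4, "z": -16, "wx": 0, "wy": 0, "wz": 0, "jaw": 30}]}}

```text
time: 6.75
tool_pos: [0.5599, 0.3358, 0.0743]
tool_rot: [1.0, -0.0, 0.001, -0.0]
ft_force: [2.4, 0.3, 0.2]
width: 0.0383
```

Run:
```python
from h import *
o=manip.get_obs();t=o["tool_pos"];print(t,o["ft_force"],o["ft_torque"])
c=cam("side");np.savez("side6.npz",**c);save(c,"s6.png",(265,350,120,220),6)
```

```text
[0.5598664  0.33582017 0.07433512] [2.44032461 0.31516867 0.19668151] [ 0.04249625 -0.59454048  0.02979133]
```

View pics/s6.png

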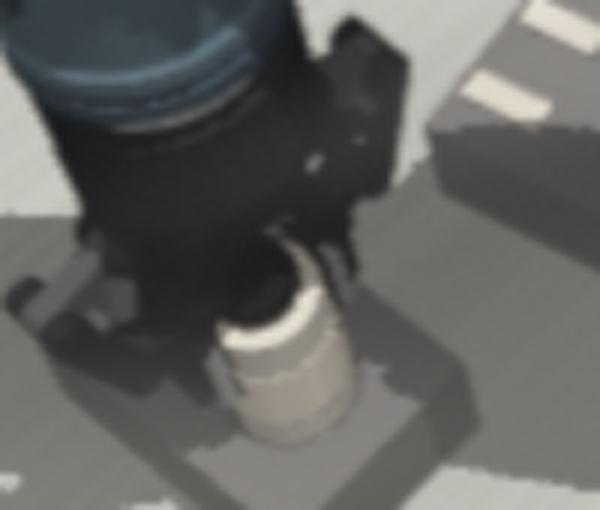

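>>> {"api": "send_rows", "payload": {"plan": [{"x": 1, "y": 0, "z": -5, "wx": 0, "wy": 0, "wz": 0, "jaw": 30}, {"x": 1, "y": 0, "z": -11, "wx": 0, "wy": 0, "wz": 0, "jaw": 30}, {"x": 1, "y": 0, "z": -17, "wx": 0, "wy": 0, "wz": 0, "jaw": 30}, {"x": 1, "y": 0, "z": -22, "wx": 0, "wy": 0, "wz": 0, "jaw": 30}, {"x": 1, "y": 0, "z": -24, "wx": 0, "wy": 0, "wz": 0, "jaw": 30}]}}

```text
time: 7.42
tool_pos: [0.56, 0.3356, 0.0499]
tool_rot: [1.0, -0.0, -0.0, 0.0]
ft_force: [2.0, -0.0, 0.8]
width: 0.0385
```

>>> {"api": "send_rows", "payload": {"plan": [{"x": 0.8, "y": 0, "z": -1, "wx": 0, "wy": 0, "wz": 0, "jaw": 30}, {"x": 0.8, "y": 0, "z": -2, "wx": 0, "wy": 0, "wz": 0, "jaw": 30}, {"x": 0.8, "y": 0, "z": -2.5, "wx": 0, "wy": 0, "wz": 0, "jaw": 30}, {"x": 0.8, "y": 0, "z": -2.5, "wx": 0, "wy": 0, "wz": 0, "jaw": 30}, {"x": 0.8, "y": 0, "z": -2.5, "wx": 0, "wy": 0, "wz": 0, "jaw": 30}]}}

```text
time: 8.05
tool_pos: [0.5604, 0.3357, 0.049]
tool_rot: [1.0, -0.0, -0.0, 0.0]
ft_force: [-3.0, -1.9, 9.4]
width: 0.0389
```

>>> {"api": "send_rows", "payload": {"plan": [{"x": 0, "y": 0, "z": 1, "wx": 0, "wy": 0, "wz": 0, "jaw": 60}, {"x": 0, "y": 0, "z": 2, "wx": 0, "wy": 0, "wz": 0, "jaw": 60}, {"x": 0, "y": 0, "z": 3, "wx": 0, "wy": 0, "wz": 0, "jaw": 60}, {"x": 0, "y": 0, "z": 3, "wx": 0, "wy": 0, "wz": 0, "jaw": 60}, {"x": 0, "y": 0, "z": 3, "wx": 0, "wy": 0, "wz": 0, "jaw": 60}]}}

```text
time: 8.68
tool_pos: [0.5607, 0.3357, 0.0507]
tool_rot: [1.0, -0.0, -0.0, 0.0]
ft_force: [-0.5, 0.1, -0.1]
width: 0.0599
```

>>> {"api": "send_rows", "payload": {"plan": [{"x": 0, "y": 0, "z": 25, "wx": 0, "wy": 0, "wz": 0, "jaw": 60}, {"x": 0, "y": 0, "z": 70, "wx": 0, "wy": 0, "wz": 0, "jaw": 60}, {"x": 0, "y": 0, "z": 120, "wx": 0, "wy": 0, "wz": 0, "jaw": 85}, {"x": -10, "y": -50, "z": 122, "wx": 0, "wy": 0, "wz": 0, "jaw": 85}, {"x": -22, "y": -110, "z": 122, "wx": 0, "wy": 0, "wz": 0, "jaw": 85}]}}

```text
time: 9.3
tool_pos: [0.5389, 0.2258, 0.1737]
tool_rot: [1.0, 0.001, 0.001, -0.001]
ft_force: [0.4, -1.5, 0.0]
width: 0.085
```

Run:
```python
from h import *
o=manip.get_obs();t=o["tool_pos"];print(t,o["ft_force"])
cap=[cyl(.0145,.084,.095)]
for n,cr in (("top",(170,290,80,240)),("side",(245,365,90,250))):
    c=cam(n);np.savez(n+"7.npz",**c)
    ov=[]
    print(n,silfit(c,cap,(.56,.334,0),[1],over=ov))
    drawpts(c,ov,n+"7.png",cr,4.5)
```

```text
[0.53891553 0.22577679 0.17371965] [ 0.36455583 -1.54628337  0.00895812]
top (array([0.56013936, 0.34267399, 0.        ]), np.float64(1.337484359741211))
side (array([0.5587476 , 0.33410542, 0.        ]), np.float64(26.572834014892578))
```

View pics/side7.png

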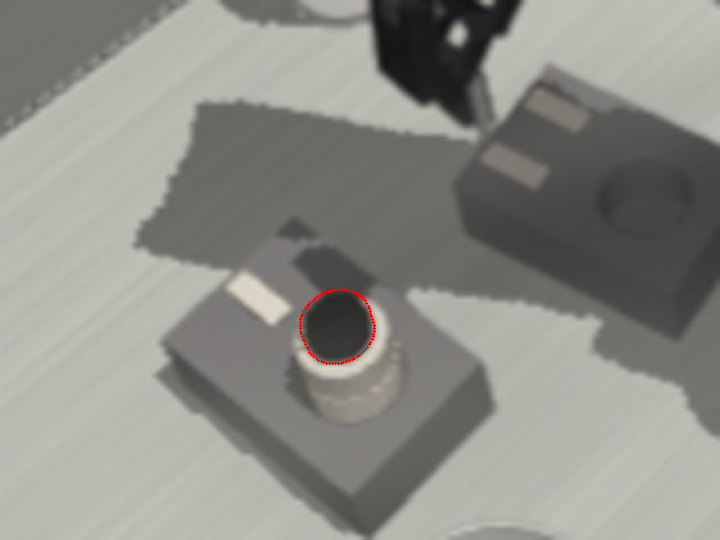

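>>> {"api": "send_rows", "payload": {"plan": [{"x": -11, "y": -50, "z": 0, "wx": 0, "wy": 0, "wz": 0, "jaw": 85}, {"x": -22, "y": -102, "z": 0, "wx": 0, "wy": 0, "wz": 0, "jaw": 85}, {"x": -33, "y": -154, "z": 0, "wx": 0, "wy": 0, "wz": 0, "jaw": 85}, {"x": -44, "y": -206, "z": 0, "wx": 0, "wy": 0, "wz": 0, "jaw": 85}, {"x": -55, "y": -258, "z": 0, "wx": 0, "wy": 0, "wz": 0, "jaw": 85}]}}

```text
time: 10.02
tool_pos: [0.4835, -0.0338, 0.173]
tool_rot: [1.0, -0.0, 0.0, 0.0]
ft_force: [0.9, -0.7, 0.2]
width: 0.085
```

>>> {"api": "send_rows", "payload": {"plan": [{"x": -11, "y": -50, "z": 0, "wx": 0, "wy": 0, "wz": 0, "jaw": 85}, {"x": -22, "y": -102, "z": 0, "wx": 0, "wy": 0, "wz": 0, "jaw": 85}, {"x": -31, "y": -141, "z": -25, "wx": 0, "wy": 0, "wz": 0, "jaw": 85}, {"x": -31, "y": -143, "z": -55, "wx": 0, "wy": 0, "wz": 0, "jaw": 85}, {"x": -31, "y": -143, "z": -55, "wx": 0, "wy": 0, "wz": 0, "jaw": 85}]}}

```text
time: 10.65
tool_pos: [0.4511, -0.1751, 0.1163]
tool_rot: [1.0, -0.001, -0.002, -0.001]
ft_force: [0.6, 1.0, -0.1]
width: 0.0852
```

>>> {"api": "send_rows", "payload": {"plan": [{"x": 1, "y": 0, "z": -25, "wx": 0, "wy": 0, "wz": 0, "jaw": 85}, {"x": 1, "y": 0, "z": -55, "wx": 0, "wy": 0, "wz": 0, "jaw": 85}, {"x": 1, "y": 0, "z": -78, "wx": 0, "wy": 0, "wz": 0, "jaw": 85}, {"x": 1, "y": 0, "z": -80, "wx": 0, "wy": 0, "wz": 0, "jaw": 85}, {"x": 1, "y": 0, "z": -80, "wx": 0, "wy": 0, "wz": 0, "jaw": 70}]}}

```text
time: 11.28
tool_pos: [0.4548, -0.1751, 0.0389]
tool_rot: [1.0, 0.0, 0.001, 0.0]
ft_force: [-0.3, 0.3, -0.2]
width: 0.0708
```

>>> {"api": "send_rows", "payload": {"plan": [{"x": 0, "y": 0, "z": 0, "wx": 0, "wy": 0, "wz": 0, "jaw": 30}, {"x": 0, "y": 0, "z": 0, "wx": 0, "wy": 0, "wz": 0, "jaw": 30}, {"x": 0, "y": 0, "z": 0, "wx": 0, "wy": 0, "wz": 0, "jaw": 30}, {"x": 0, "y": 0, "z": 0, "wx": 0, "wy": 0, "wz": 0, "jaw": 30}, {"x": 0, "y": 0, "z": 0, "wx": 0, "wy": 0, "wz": 0, "jaw": 30}]}}

```text
time: 11.9
tool_pos: [0.4546, -0.1756, 0.0389]
tool_rot: [1.0, -0.0, 0.001, 0.0]
ft_force: [-1.1, 0.6, 7.5]
width: 0.0387
```

>>> {"api": "send_rows", "payload": {"plan": [{"x": 0, "y": 0, "z": 30, "wx": 0, "wy": 0, "wz": 0, "jaw": 30}, {"x": 0, "y": 0, "z": 80, "wx": 0, "wy": 0, "wz": 0, "jaw": 30}, {"x": 0, "y": 5, "z": 130, "wx": 0, "wy": 0, "wz": 0, "jaw": 30}, {"x": 8, "y": 40, "z": 135, "wx": 0, "wy": 0, "wz": 0, "jaw": 30}, {"x": 19, "y": 90, "z": 135, "wx": 0, "wy": 0, "wz": 0, "jaw": 30}]}}

```text
time: 12.52
tool_pos: [0.4734, -0.0858, 0.1743]
tool_rot: [1.0, -0.002, 0.001, 0.0]
ft_force: [1.0, 0.7, -1.8]
width: 0.0392
```

>>> {"api": "send_rows", "payload": {"plan": [{"x": 12, "y": 52, "z": 0, "wx": 0, "wy": 0, "wz": 0, "jaw": 30}, {"x": 24, "y": 104, "z": 0, "wx": 0, "wy": 0, "wz": 0, "jaw": 30}, {"x": 36, "y": 156, "z": 0, "wx": 0, "wy": 0, "wz": 0, "jaw": 30}, {"x": 48, "y": 208, "z": 0, "wx": 0, "wy": 0, "wz": 0, "jaw": 30}, {"x": 58, "y": 258, "z": -10, "wx": 0, "wy": 0, "wz": 0, "jaw": 30}]}}

```text
time: 13.15
tool_pos: [0.5315, 0.1746, 0.1637]
tool_rot: [1.0, -0.0, 0.001, -0.0]
ft_force: [0.6, -0.3, -0.5]
width: 0.0387
```

>>> {"api": "send_rows", "payload": {"plan": [{"x": 1, "y": 12, "z": -30, "wx": 0, "wy": 0, "wz": 0, "jaw": 30}, {"x": 1, "y": 12, "z": -60, "wx": 0, "wy": 0, "wz": 0, "jaw": 30}, {"x": 1, "y": 12, "z": -68, "wx": 0, "wy": 0, "wz": 0, "jaw": 30}, {"x": 1, "y": 12, "z": -68, "wx": 0, "wy": 0, "wz": 0, "jaw": 30}, {"x": 1, "y": 12, "z": -68, "wx": 0, "wy": 0, "wz": 0, "jaw": 30}]}}

```text
time: 13.78
tool_pos: [0.5327, 0.1847, 0.0961]
tool_rot: [1.0, -0.0, 0.001, -0.0]
ft_force: [0.1, -0.5, -0.8]
width: 0.0384
```

Run:
```python
from h import *
o=manip.get_obs();t=o["tool_pos"];print(t,o["ft_force"])
c=cam("side");np.savez("side8.npz",**c);ov=[]
print(lowpod(c,t[2]-.0385,t[:2]+[-.0035,-.0012],over=ov))
ov.append(proj(c,circ(.0215,.045,.5296,.1833)[0]))
save(c,"s8.png",(225,315,180,290),6)
drawpts(c,ov,"s8o.png",(225,315,180,290),6)
```

```text
[0.53268518 0.18472516 0.09609814] [ 0.05018337 -0.54095791 -0.81311819]
(array([0.53002605, 0.18295637]), np.float64(11.324599532300097))
```

View pics/s8o.png

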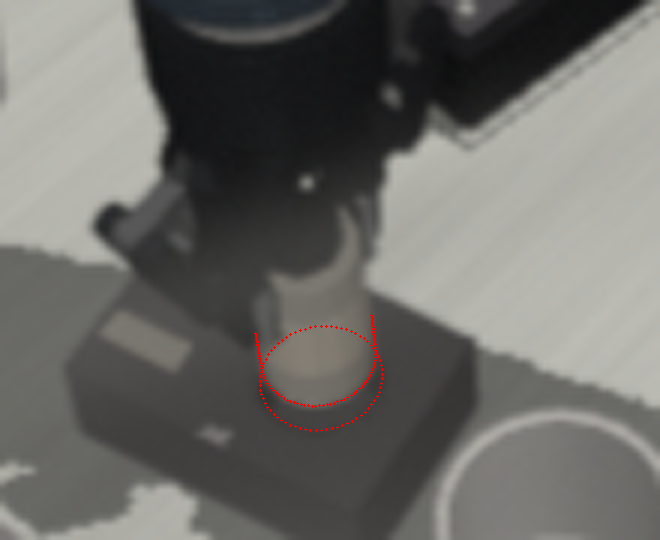

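>>> {"api": "send_rows", "payload": {"plan": [{"x": -0.3, "y": 0.3, "z": -6, "wx": 0, "wy": 0, "wz": 0, "jaw": 30}, {"x": -0.3, "y": 0.3, "z": -11, "wx": 0, "wy": 0, "wz": 0, "jaw": 30}, {"x": -0.3, "y": 0.3, "z": -15, "wx": 0, "wy": 0, "wz": 0, "jaw": 30}, {"x": -0.3, "y": 0.3, "z": -19, "wx": 0, "wy": 0, "wz": 0, "jaw": 30}, {"x": -0.3, "y": 0.3, "z": -23, "wx": 0, "wy": 0, "wz": 0, "jaw": 30}]}}

```text
time: 14.45
tool_pos: [0.5335, 0.1847, 0.0722]
tool_rot: [1.0, -0.0, 0.002, -0.0]
ft_force: [4.8, -2.2, 2.9]
width: 0.0387
```

>>> {"api": "send_rows", "payload": {"plan": [{"x": 1.2, "y": -0.5, "z": -4, "wx": 0, "wy": 0, "wz": 0, "jaw": 30}, {"x": 1.2, "y": -0.5, "z": -9, "wx": 0, "wy": 0, "wz": 0, "jaw": 30}, {"x": 1.2, "y": -0.5, "z": -14, "wx": 0, "wy": 0, "wz": 0, "jaw": 30}, {"x": 1.2, "y": -0.5, "z": -18, "wx": 0, "wy": 0, "wz": 0, "jaw": 30}, {"x": 1.2, "y": -0.5, "z": -21, "wx": 0, "wy": 0, "wz": 0, "jaw": 30}]}}

```text
time: 15.08
tool_pos: [0.5335, 0.1845, 0.0506]
tool_rot: [1.0, -0.0, 0.001, -0.0]
ft_force: [5.7, -2.5, 1.7]
width: 0.0386
```

>>> {"api": "send_rows", "payload": {"plan": [{"x": 1, "y": -0.5, "z": -1, "wx": 0, "wy": 0, "wz": 0, "jaw": 30}, {"x": 1, "y": -0.5, "z": -2, "wx": 0, "wy": 0, "wz": 0, "jaw": 30}, {"x": 1, "y": -0.5, "z": -3, "wx": 0, "wy": 0, "wz": 0, "jaw": 30}, {"x": 1, "y": -0.5, "z": -3, "wx": 0, "wy": 0, "wz": 0, "jaw": 30}, {"x": 1, "y": -0.5, "z": -3, "wx": 0, "wy": 0, "wz": 0, "jaw": 30}]}}

```text
time: 15.7
tool_pos: [0.5336, 0.1841, 0.0487]
tool_rot: [1.0, -0.0, -0.0, 0.0]
ft_force: [0.3, -3.1, 12.0]
width: 0.0384
```

>>> {"api": "send_rows", "payload": {"plan": [{"x": 0, "y": 0, "z": 1, "wx": 0, "wy": 0, "wz": 0, "jaw": 60}, {"x": 0, "y": 0, "z": 2, "wx": 0, "wy": 0, "wz": 0, "jaw": 60}, {"x": 0, "y": 0, "z": 3, "wx": 0, "wy": 0, "wz": 0, "jaw": 60}, {"x": 0, "y": 0, "z": 3, "wx": 0, "wy": 0, "wz": 0, "jaw": 60}, {"x": 0, "y": 0, "z": 3, "wx": 0, "wy": 0, "wz": 0, "jaw": 60}]}}

```text
time: 16.32
tool_pos: [0.5335, 0.184, 0.0507]
tool_rot: [1.0, -0.0, -0.0, 0.0]
ft_force: [-0.3, 0.5, 0.7]
width: 0.06
```

>>> {"api": "send_rows", "payload": {"plan": [{"x": 0, "y": 0, "z": 25, "wx": 0, "wy": 0, "wz": 0, "jaw": 60}, {"x": 0, "y": 0, "z": 70, "wx": 0, "wy": 0, "wz": 0, "jaw": 60}, {"x": 0, "y": 0, "z": 120, "wx": 0, "wy": 0, "wz": 0, "jaw": 60}, {"x": -5, "y": -50, "z": 125, "wx": 0, "wy": 0, "wz": 0, "jaw": 60}, {"x": -12, "y": -110, "z": 125, "wx": 0, "wy": 0, "wz": 0, "jaw": 60}]}}

```text
time: 16.95
tool_pos: [0.5223, 0.074, 0.1769]
tool_rot: [1.0, 0.001, 0.001, -0.0]
ft_force: [0.3, -1.3, -0.3]
width: 0.0602
```

Run:
```python
from h import *
o=manip.get_obs();t=o["tool_pos"];print(t,o["ft_force"])
cap=[cyl(.0145,.084,.095)]
for n,cr in (("top",(130,300,90,330)),("side",(165,365,90,350))):
    c=cam(n);np.savez(n+"9.npz",**c)
    ov=[]
    print(n,silfit(c,cap,(.53,.184,0),[1],over=ov)[0],silfit(c,cap,(.559,.334,0),[1],over=ov)[0])
    drawpts(c,ov,n+"9.png",cr,3)
```

```text
[0.5222898  0.07402303 0.17694803] [ 0.34788381 -1.31532143 -0.33039123]
top [0.5185072  0.17066042 0.        ] [0.56128565 0.3353991  0.        ]
side [0.52962426 0.18340607 0.        ] [0.55875465 0.33422492 0.        ]
```

View pics/side9.png

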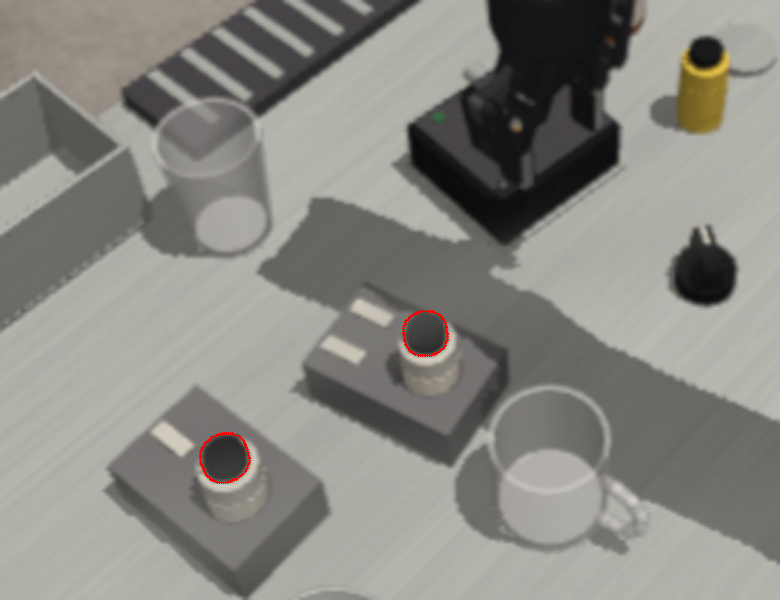

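View pics/top9.png

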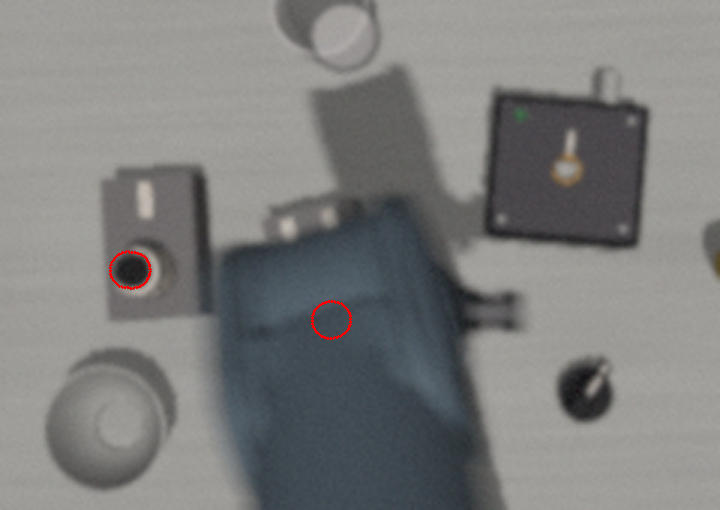

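```bash
python3 - <<'E'
from h import *
C={n:dict(np.load(n+"0.npz")) for n in("top","side")}
def line(c,z,ctr,r0,r1,name,thr_rel=.5,halfang=.7,ang0=-.4):
    mm=.2;L=.045
    im=ortho(c,z,ctr[0]-L,ctr[0]+L,ctr[1]-L,ctr[1]+L,mm)
    g=cv2.cvtColor(im,cv2.COLOR_BGR2GRAY).astype(float)
    H=g.shape[0];xs=ctr[0]+L-np.arange(H)*mm/1000;ys=ctr[1]+L-np.arange(g.shape[1])*mm/1000
    X,Y=np.meshgrid(xs,ys,indexing="ij");X-=ctr[0];Y-=ctr[1]
    r=np.hypot(X,Y);a=np.arctan2(Y,X)
    # profile brightness vs angle per radius
    for lo,hi in zip(np.arange(r0,r1,.003),np.arange(r0,r1,.003)+.003):
        m=(r>=lo)&(r<hi)&(abs(a-ang0)<halfang)
        v=g[m];t=np.percentile(v,50)+.5*(v.max()-np.percentile(v,50));k=v>t
        w=(v-t)[k];print(name,"r%.0f"%(lo*1000),"ang %.3f"%((w*a[m][k]).sum()/w.sum()),"max",int(v.max()),"bg",int(np.median(v)), "xy",((w*X[m][k]).sum()/w.sum()*1000).round(1),((w*Y[m][k]).sum()/w.sum()*1000).round(1))
    im=cv2.resize(im,None,fx=1,fy=1)
    cv2.imwrite("pics/ln_%s.png"%name,im)
line(C["top"],.044,(.4519,-.0318),.003,.022,"kt_bar")
line(C["top"],.018,(.4519,-.0318),.022,.034,"kt_nose")
line(C["side"],.018,(.4496,-.0313),.022,.034,"ks_nose")
line(C["top"],.061,(.6366,-.0193),.008,.034,"ht",ang0=-.1,halfang=.4)
line(C["side"],.061,(.6325,-.0150),.008,.034,"hs",ang0=-.1,halfang=.4)
E
python3 -c "
import cv2,numpy as np
cv2.imwrite('pics/lnall.png',cv2.resize(np.hstack([cv2.imread('pics/ln_%s.png'%n)[:440,:440] for n in ('kt_bar','kt_nose','ks_nose')]),None,fx=.58,fy=.58))
cv2.imwrite('pics/lnall2.png',cv2.resize(np.hstack([cv2.imread('pics/ln_%s.png'%n)[:440,:440] for n in ('ht','hs')]),None,fx=.85,fy=.85))"
```

```text
kt_bar r3 ang -0.869 max 134 bg 105 xy 3.5 -4.1
kt_bar r6 ang -0.830 max 140 bg 102 xy 5.1 -5.6
kt_bar r9 ang -0.784 max 141 bg 92 xy 7.4 -7.3
kt_bar r12 ang -0.748 max 140 bg 76 xy 9.8 -9.1
kt_bar r15 ang -0.733 max 136 bg 59 xy 12.1 -10.9
kt_bar r18 ang -0.717 max 117 bg 46 xy 14.5 -12.6
kt_bar r21 ang -0.800 max 123 bg 63 xy 15.9 -16.4
kt_nose r22 ang -0.808 max 131 bg 79 xy 16.5 -17.3
kt_nose r25 ang -0.954 max 150 bg 97 xy 15.3 -21.7
kt_nose r28 ang -1.021 max 153 bg 117 xy 15.3 -25.1
kt_nose r31 ang -0.668 max 153 bg 133 xy 21.5 -17.8
kt_nose r34 ang -0.880 max 152 bg 145 xy 20.4 -25.8
ks_nose r22 ang -0.447 max 166 bg 102 xy 19.1 -9.1
ks_nose r25 ang -0.250 max 171 bg 150 xy 23.7 -5.6
ks_nose r28 ang -0.098 max 168 bg 164 xy 28.1 -2.8
ks_nose r31 ang -0.904 max 174 bg 165 xy 20.5 -26.1
ks_nose r34 ang -0.891 max 174 bg 165 xy 21.7 -26.8
ht r8 ang -0.271 max 129 bg 118 xy 7.8 -2.2
ht r11 ang -0.175 max 130 bg 116 xy 13.3 -2.3
ht r14 ang -0.172 max 140 bg 115 xy 15.6 -2.7
ht r17 ang -0.165 max 150 bg 113 xy 18.4 -3.1
ht r20 ang -0.156 max 155 bg 106 xy 21.3 -3.4
ht r23 ang -0.160 max 157 bg 98 xy 24.2 -3.9
ht r26 ang -0.153 max 157 bg 90 xy 27.1 -4.2
ht r29 ang -0.156 max 151 bg 83 xy 29.9 -4.7
ht r32 ang -0.154 max 136 bg 75 xy 32.6 -5.1
hs r8 ang -0.430 max 133 bg 91 xy 8.3 -3.8
hs r11 ang -0.442 max 120 bg 77 xy 10.6 -5.0
hs r14 ang -0.338 max 97 bg 79 xy 14.9 -5.1
hs r17 ang -0.264 max 128 bg 83 xy 18.8 -5.1
hs r20 ang -0.276 max 162 bg 92 xy 21.2 -6.0
hs r23 ang -0.286 max 177 bg 91 xy 23.6 -7.0
hs r26 ang -0.282 max 177 bg 83 xy 26.4 -7.6
hs r29 ang -0.269 max 175 bg 74 xy 29.3 -8.1
hs r32 ang -0.261 max 170 bg 69 xy 32.2 -8.6
```

View pics/lnall.png

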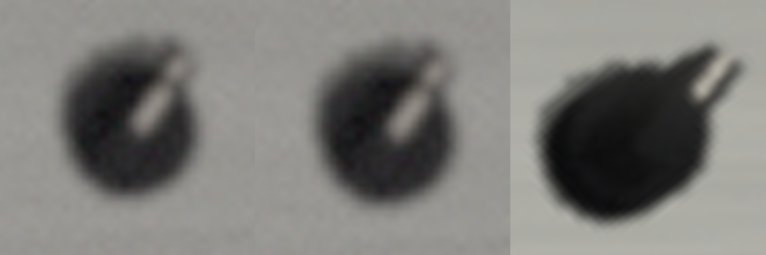

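View pics/lnall2.png

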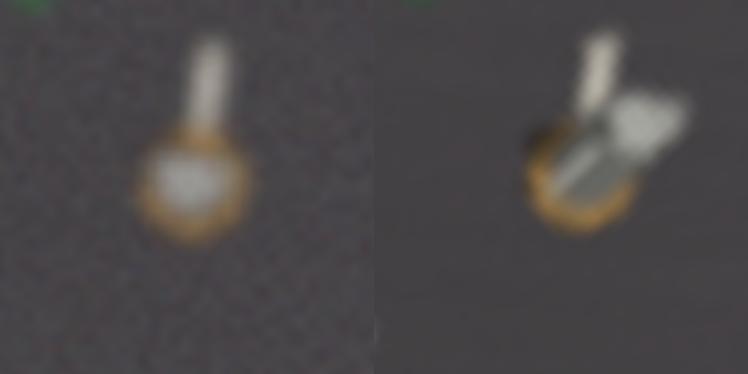

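Run:
```python
from h import *
C={n:dict(np.load(n+"0.npz")) for n in("top","side")}
def blob(c,z,x0,x1,y0,y1,thr,name,seed):
    mm=.2
    im=ortho(c,z,x0,x1,y0,y1,mm);g=cv2.cvtColor(im,cv2.COLOR_BGR2GRAY)
    b=(g>thr).astype(np.uint8);n,lab=cv2.connectedComponents(b)
    r=int((x1-seed[0])/mm*1000);q=int((y1-seed[1])/mm*1000)
    l=lab[r,q]
    if l==0: print(name,"seed dark",g[r,q]);return
    rr,cc=np.nonzero(lab==l);w=g[rr,cc].astype(float)-thr
    X=x1-rr*mm/1000;Y=y1-cc*mm/1000
    mx,my=(w*X).sum()/w.sum(),(w*Y).sum()/w.sum()
    cov=np.cov(np.c_[X,Y].T,aweights=w);ev,V=np.linalg.eigh(cov);v=V[:,1]*np.sign(V[0,1])
    print(name,"ctr",round(mx,4),round(my,4),"ang %.3f"%np.arctan2(v[1],v[0]),"sd mm",(np.sqrt(ev)*1000).round(1),len(rr))
for thr in (130,140): blob(C["top"],.0605,.648,.685,-.05,.01,thr,"wash top",(.662,-.0235))
for thr in (130,145): blob(C["side"],.0605,.648,.685,-.05,.01,thr,"wash side",(.659,-.022))
for thr in (110,120): blob(C["top"],.044,.440,.4675,-.07,.0,thr,"bar top",(.461,-.0405))
for nm,pts,z in (("top",0,0),):
    pass
print(proj(C["side"],[[.6598,-.022,.0605],[.47,-.0435,.01]]), proj(C["top"],[[.662,-.0235,.0605],[.475,-.047,.018]]))
save(C["side"],"z1.png",(180,215,240,290),14); save(C["side"],"z2.png",(235,270,305,345),14)
save(C["top"],"z3.png",(245,280,265,305),14);save(C["top"],"z4.png",(165,205,260,300),14)
```

```text
wash top ctr 0.6607 -0.0231 ang -0.137 sd mm [1.2 3.9] 2221
wash top ctr 0.6611 -0.0231 ang -0.135 sd mm [0.9 3. ] 1279
wash side ctr 0.6601 -0.023 ang -0.199 sd mm [1.3 3.7] 2140
wash side ctr 0.6601 -0.023 ang -0.195 sd mm [1.  3.2] 1456
bar top ctr 0.4595 -0.0393 ang -0.622 sd mm [1.2 3.5] 2016
bar top ctr 0.4594 -0.0392 ang -0.626 sd mm [1. 3.] 1331
[[254.40023101 199.17611191]
 [320.49835132 247.69171543]] [[279.82013219 176.65650521]
 [290.33145074 251.21922076]]
```

View pics/z1.png

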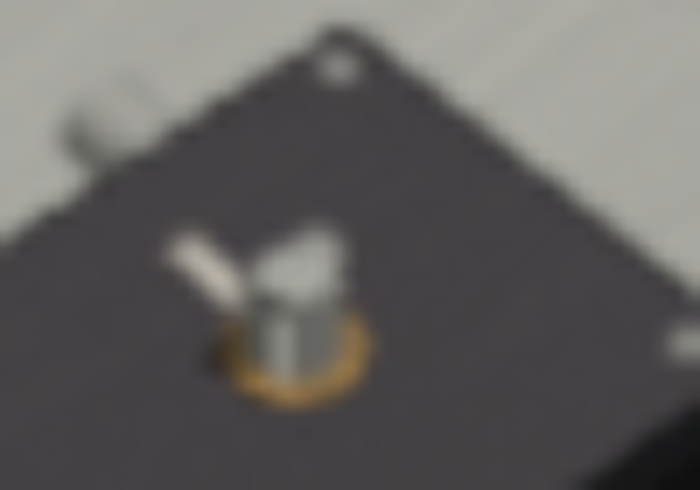

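View pics/z2.png

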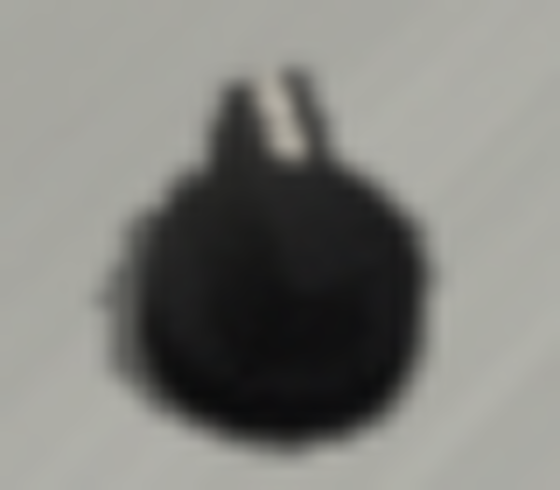

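View pics/z3.png

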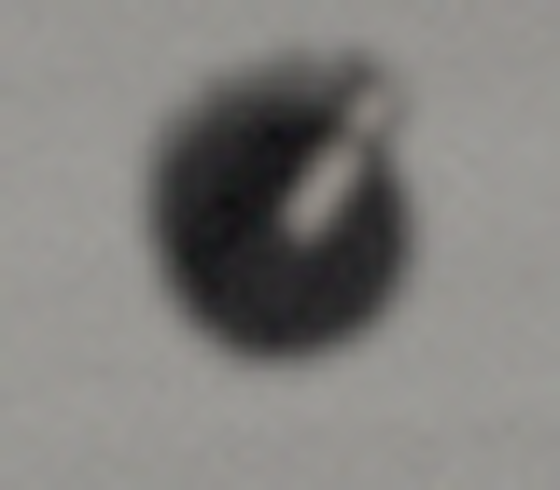

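View pics/z4.png

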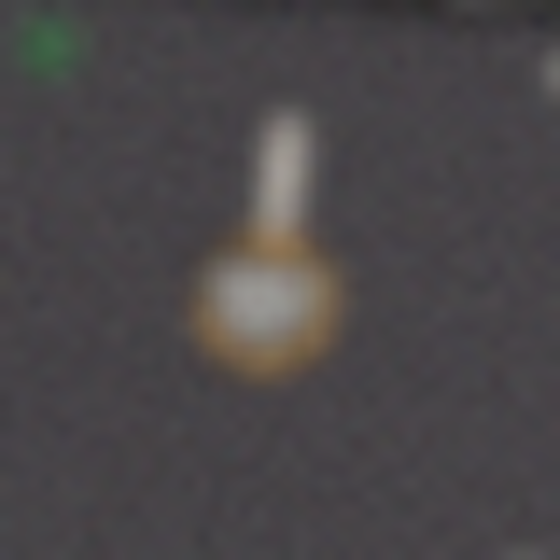

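Run:
```python
from h import *
C={n:dict(np.load(n+"0.npz")) for n in("top","side")}
t=C["top"];s=C["side"]
p=atz(t,[[265+372/14-.5,245+105/14-.5]],.018)[0];d=p[:2]-[.4519,-.0318];print("top nose",p,np.hypot(*d),np.arctan2(d[1],d[0]))
a=atz(s,[[305+270/14-.5,235+85/14-.5],[305+290/14-.5,235+150/14-.5]],.018);d=a[0]-a[1];print("side nose line",a,np.arctan2(d[1],d[0]))
a=atz(t,[[265+300/14-.5,245+232/14-.5],[265+352/14-.5,245+155/14-.5]],.044);d=a[1]-a[0];print("top bar",a,np.arctan2(d[1],d[0]))
# full model overlay search: skirt + nose hull + bar
sk=cyl(.024,0,.018);nose=box(.02,.033,-.005,.005,0,.018);bar=box(-.022,.022,-.008,.008,.018,.044)
def mask(c,p,shape):
    m=np.zeros(shape,np.uint8);th=p[2];R=np.array([[np.cos(th),-np.sin(th),0],[np.sin(th),np.cos(th),0],[0,0,1]])
    S=8
    for P in (sk,nose,bar):
        h=cv2.convexHull(proj(c,P@R.T+[p[0],p[1],0]).astype(np.float32)).reshape(-1,2)
        cv2.fillConvexPoly(m,np.round(h*2**6).astype(np.int32),255,shift=6)
    return m
for n,c,p0 in (("top",t,(.4519,-.0318,-.62)),("side",s,(.4490,-.0310,-.62))):
    u,v=proj(c,[[*p0[:2],.02]])[0].astype(int)
    g=cv2.cvtColor(c["pixels"],cv2.COLOR_RGB2GRAY).astype(float)
    sl=np.s_[v-25:v+25,u-25:u+25]
    big=cv2.resize(g[sl],None,fx=4,fy=4,interpolation=cv2.INTER_CUBIC)
    c2=dict(c);
    def cost(q):
        p=(p0[0]+q[0]*.001,p0[1]+q[1]*.001,p0[2]+q[2]*.05)
        th=p[2];R=np.array([[np.cos(th),-np.sin(th),0],[np.sin(th),np.cos(th),0],[0,0,1]])
        m=np.zeros(big.shape,np.uint8)
        for P in (sk,nose,bar):
            h=proj(c,P@R.T+[p[0],p[1],0]);h=(h-[u-25,v-25]+.5)*4-.5
            h=cv2.convexHull(h.astype(np.float32)).reshape(-1,2)
            cv2.fillConvexPoly(m,np.round(h*64).astype(np.int32),255,shift=6)
        m=cv2.GaussianBlur(m.astype(float)/255,(0,0),4)
        A=np.c_[m.ravel(),np.ones(m.size)]
        x,res,_,_=np.linalg.lstsq(A,np.minimum(big,200).ravel(),rcond=None)
        return res[0]/m.size
    best=min(((cost((a,b,k)),(a,b,k)) for a in (-3,-1.5,0,1.5,3) for b in (-3,-1.5,0,1.5,3) for k in (-6,-4,-2,0,2,4,6)))
    r=minimize(cost,best[1],method="Nelder-Mead",options=dict(initial_simplex=np.array(best[1])+np.vstack([np.zeros(3),np.eye(3)])))
    q=r.x;print(n,p0[0]+q[0]*.001,p0[1]+q[1]*.001,p0[2]+q[2]*.05,r.fun)
```

```text
top nose [ 0.47296489 -0.04885934  0.018     ] 0.02710628292419834 -0.6807166983756671
side nose line [[ 0.47376369 -0.06006721  0.018     ]
 [ 0.46280444 -0.05136043  0.018     ]] -0.6713590057945223
top bar [[ 0.45206945 -0.03480772  0.044     ]
 [ 0.46560754 -0.04434875  0.044     ]] -0.6139100782073682
top 0.4516952467260374 -0.03151997728945188 -0.44352927320887636 118.23401449750058
side 0.4488110820506952 -0.030128276519451998 -0.7237076733625853 148.32626879969615
```

Run:
```python
from h import *
C={n:dict(np.load(n+"0.npz")) for n in("top","side")}
for n,off in (("top",(.6366,-.0193)),("side",(.6325,-.015))):
    c=C[n];w=cloud(c);x,y,z=w[...,0],w[...,1],w[...,2]
    m=(abs(x-off[0])<.05)&(abs(y-off[1])<.055)&(z>.05)
    print(n,"head z",np.nanmedian(z[m]),"max",np.nanpercentile(z[m],[95,99,100]).round(4))
    t=m&(z>.078);print(" tip pts",t.sum(),np.nanmean(w[t],axis=0) if t.sum() else "")
    hsv=cv2.cvtColor(c["pixels"],cv2.COLOR_RGB2HSV)
    o=(hsv[...,1]>70)&(hsv[...,0]>8)&(hsv[...,0]<28)
    u,v=proj(c,[[*off,.061]])[0].astype(int)
    mm=np.zeros_like(o);mm[v-14:v+14,u-14:u+14]=o[v-14:v+14,u-14:u+14]
    vv,uu=np.nonzero(mm);P=atz(c,np.c_[uu,vv],.061)
    (cx,cy),r=cv2.minEnclosingCircle((P[:,:2]*1000).astype(np.float32));print(" orange",len(P),"enc circle",cx,cy,r)
    # circle fit to washer outer
    for rr in (.0115,.0125,.0135):
        p,s=fit(c,[circ(rr,.061)],(cx/1000,cy/1000,0),[0],useth=False,span=(.003,.003,0),sig=.7);print("  r",rr,p.round(4),round(s,2))
    print(" head",fit(c,[rect(-.06,.06,-.065,.065,.06)],(off[0],off[1],-.1),[1],span=(.008,.008,.06)))
```

```text
top head z 0.06045653434689724 max [0.0636 0.0834 0.0869]
 tip pts 33 [ 0.63711223 -0.01858573  0.08361374]
 orange 38 enc circle 638.5592041015625 -19.784934997558594 13.314563751220703
  r 0.0115 [ 0.6378 -0.02    0.    ] 13.42
  r 0.0125 [ 0.6385 -0.0206  0.    ] 12.52
  r 0.0135 [ 0.6391 -0.0205  0.    ] 11.09
 head (array([ 0.63792596, -0.01872705, -0.10006726]), np.float64(21.915862589148546))
side head z 0.058870254843342296 max [0.0625 0.0816 0.0871]
 tip pts 32 [ 0.63240798 -0.01779003  0.08167812]
 orange 34 enc circle 635.7874145507812 -18.986568450927734 12.817289352416992
  r 0.0115 [ 0.6344 -0.0201  0.    ] 12.75
  r 0.0125 [ 0.6364 -0.0197  0.    ] 12.48
  r 0.0135 [ 0.6371 -0.0199  0.    ] 11.74
 head (array([ 0.63119745, -0.0130068 , -0.10386205]), np.float64(13.374678689028785))
```

>>> {"api": "send_rows", "payload": {"plan": [{"x": -18, "y": -26, "z": -15, "wx": 0, "wy": 0, "wz": -0.16, "jaw": 55}, {"x": -36, "y": -52, "z": -35, "wx": 0, "wy": 0, "wz": -0.32, "jaw": 55}, {"x": -54, "y": -78, "z": -55, "wx": 0, "wy": 0, "wz": -0.48, "jaw": 55}, {"x": -71, "y": -104, "z": -80, "wx": 0, "wy": 0, "wz": -0.645, "jaw": 55}, {"x": -71, "y": -104, "z": -85, "wx": 0, "wy": 0, "wz": -0.645, "jaw": 55}]}}

```text
time: 17.68
tool_pos: [0.448, -0.0319, 0.0894]
tool_rot: [0.948, -0.319, -0.002, 0.001]
ft_force: [0.7, -0.1, 0.7]
width: 0.0549
```

Run:
```python
from h import *
o=manip.get_obs();print(o["tool_pos"],o["tool_rot"],o["joints"].round(2))
c=cam("side");save(c,"s10.png",(180,290,260,400),5)
c=cam("top");save(c,"t10.png",(220,310,240,340),5)
```

```text
[ 0.44798077 -0.03188401  0.08944051] [ 0.94773418 -0.31905327 -0.00183936  0.00124276] [-0.07  0.44  0.05  2.15 -0.04  0.55 -2.21]
```

View pics/s10.png

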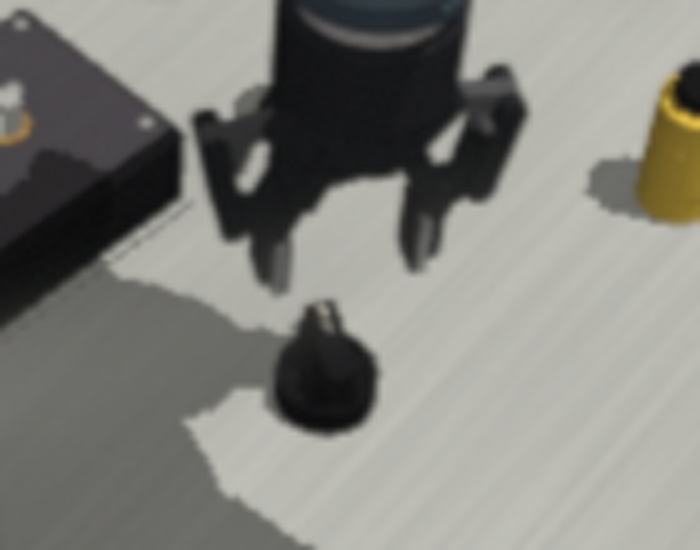

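View pics/t10.png

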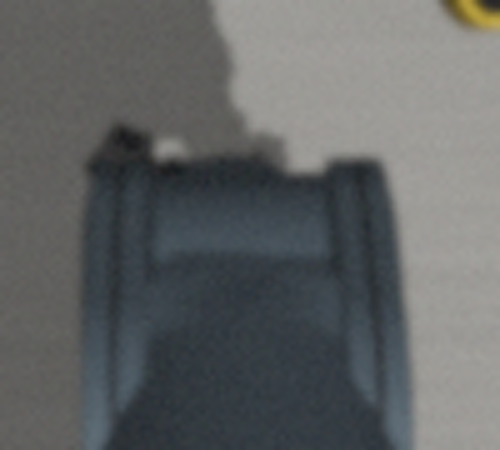

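>>> {"api": "send_rows", "payload": {"plan": [{"x": 2, "y": 1.5, "z": -15, "wx": 0, "wy": 0, "wz": 0, "jaw": 55}, {"x": 2, "y": 1.5, "z": -35, "wx": 0, "wy": 0, "wz": 0, "jaw": 55}, {"x": 2, "y": 1.5, "z": -55, "wx": 0, "wy": 0, "wz": 0, "jaw": 55}, {"x": 2, "y": 1.5, "z": -64, "wx": 0, "wy": 0, "wz": 0, "jaw": 55}, {"x": 2, "y": 1.5, "z": -66, "wx": 0, "wy": 0, "wz": 0, "jaw": 55}]}}

```text
time: 18.4
tool_pos: [0.4528, -0.028, 0.0243]
tool_rot: [0.949, -0.317, -0.0, -0.0]
ft_force: [0.5, -0.3, 0.3]
width: 0.0549
```

Run:
```python
from h import *
o=manip.get_obs();print(o["tool_pos"],o["tool_rot"],o["ft_force"])
c=cam("side");save(c,"s11.png",(180,290,260,400),5)
```

```text
[ 0.45278868 -0.02800707  0.02434365] [ 9.48572342e-01 -3.16560336e-01 -2.48671544e-04 -5.41508815e-05] [ 0.53731547 -0.3203198   0.30408911]
```

View pics/s11.png

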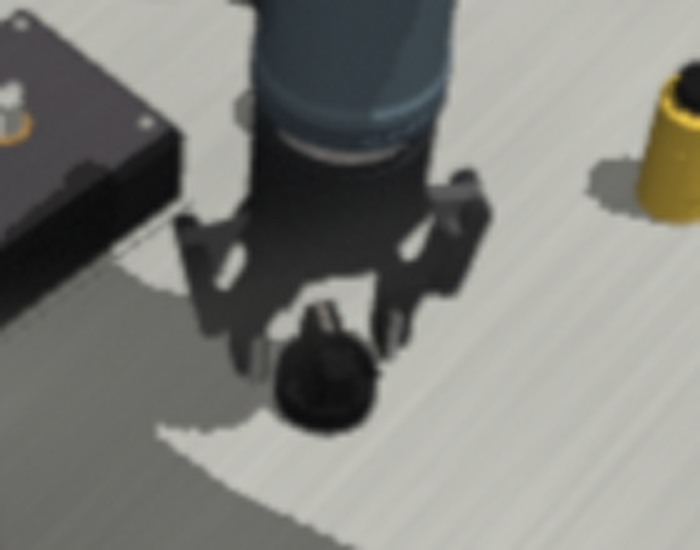

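>>> {"api": "send_rows", "payload": {"plan": [{"x": -1.5, "y": -1.5, "z": -2, "wx": 0, "wy": 0, "wz": 0, "jaw": 55}, {"x": -1.5, "y": -1.5, "z": -3, "wx": 0, "wy": 0, "wz": 0, "jaw": 40}, {"x": -1.5, "y": -1.5, "z": -3, "wx": 0, "wy": 0, "wz": 0, "jaw": 25}, {"x": -1.5, "y": -1.5, "z": -3, "wx": 0, "wy": 0, "wz": 0, "jaw": 8}, {"x": -1.5, "y": -1.5, "z": -3, "wx": 0, "wy": 0, "wz": 0, "jaw": 8}]}}

```text
time: 19.08
tool_pos: [0.4514, -0.03, 0.0221]
tool_rot: [0.948, -0.317, 0.0, -0.0]
ft_force: [-1.5, -0.4, 6.3]
width: 0.0149
```

>>> {"api": "send_rows", "payload": {"plan": [{"x": 0, "y": 0, "z": 0, "wx": 0, "wy": 0, "wz": 0, "jaw": 8}, {"x": 0, "y": 0, "z": 0, "wx": 0, "wy": 0, "wz": 0, "jaw": 8}, {"x": 0, "y": 0, "z": 0, "wx": 0, "wy": 0, "wz": 0, "jaw": 8}, {"x": 0, "y": 0, "z": 0, "wx": 0, "wy": 0, "wz": 0, "jaw": 8}, {"x": 0, "y": 0, "z": 0, "wx": 0, "wy": 0, "wz": 0, "jaw": 8}]}}

```text
time: 19.7
tool_pos: [0.4514, -0.03, 0.0221]
tool_rot: [0.948, -0.317, 0.0, -0.0]
ft_force: [0.1, -0.4, 6.2]
width: 0.0149
```

>>> {"api": "send_rows", "payload": {"plan": [{"x": 0, "y": 0, "z": 30, "wx": 0, "wy": 0, "wz": 0, "jaw": 8}, {"x": 0, "y": 0, "z": 75, "wx": 0, "wy": 0, "wz": 0.1, "jaw": 8}, {"x": 20, "y": 1, "z": 110, "wx": 0, "wy": 0, "wz": 0.25, "jaw": 8}, {"x": 65, "y": 4, "z": 115, "wx": 0, "wy": 0, "wz": 0.4, "jaw": 8}, {"x": 115, "y": 7, "z": 115, "wx": 0, "wy": 0, "wz": 0.49, "jaw": 8}]}}

```text
time: 20.32
tool_pos: [0.5676, -0.023, 0.1379]
tool_rot: [0.997, -0.076, 0.001, -0.0]
ft_force: [0.6, -0.6, -0.4]
width: 0.0147
```

>>> {"api": "send_rows", "payload": {"plan": [{"x": 40, "y": 2, "z": 0, "wx": 0, "wy": 0, "wz": 0, "jaw": 8}, {"x": 71, "y": 4, "z": 0, "wx": 0, "wy": 0, "wz": 0, "jaw": 8}, {"x": 71, "y": 4, "z": -8, "wx": 0, "wy": 0, "wz": 0, "jaw": 8}, {"x": 71, "y": 4, "z": -10, "wx": 0, "wy": 0, "wz": 0, "jaw": 8}, {"x": 71, "y": 4, "z": -10, "wx": 0, "wy": 0, "wz": 0, "jaw": 8}]}}

```text
time: 20.95
tool_pos: [0.6358, -0.0192, 0.1263]
tool_rot: [0.997, -0.078, -0.001, 0.0]
ft_force: [0.2, 0.4, -0.4]
width: 0.0152
```

Run:
```python
from h import *
o=manip.get_obs();q=o["tool_rot"];print(o["tool_pos"],q,2*np.arctan2(q[1],q[0]),o["ft_force"],o["width"])
c=cam("side");np.savez("side12.npz",**c);save(c,"s12.png",(130,230,205,320),6)
c=cam("top");np.savez("top12.npz",**c);save(c,"t12.png",(130,230,220,330),6)
```

```text
[ 0.63580238 -0.01915868  0.12634082] [ 9.96986231e-01 -7.75734090e-02 -8.94638217e-04  1.47534497e-04] -0.15530290764898239 [ 0.15675885  0.39567361 -0.39149294] 0.015160223295193079
```

View pics/s12.png

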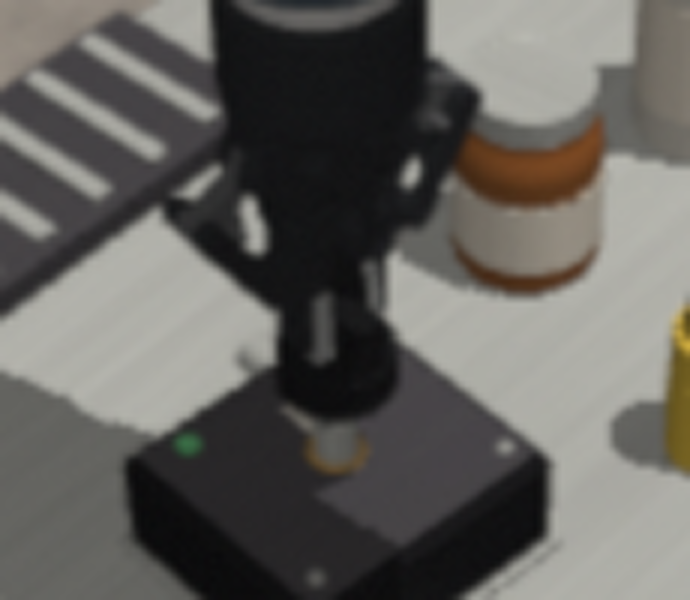

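View pics/t12.png

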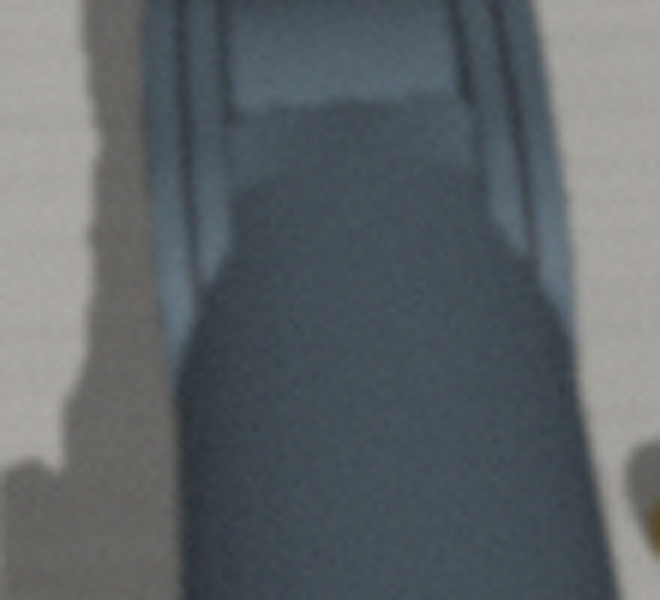

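```bash
cat >> h.py <<'E'
def lowcyl(c,r,z0,p0,hmax,over=None,sig=.8,sign=-1,arc=1.0,span=.008):
    g=cv2.GaussianBlur(cv2.cvtColor(c["pixels"],cv2.COLOR_RGB2GRAY).astype(np.float32),(0,0),sig)
    gx=cv2.Sobel(g,cv2.CV_32F,1,0)/8;gy=cv2.Sobel(g,cv2.CV_32F,0,1)/8
    cp=np.array(c["T"])[:3,3]
    def pts(p):
        v=np.arctan2(cp[1]-p[1],cp[0]-p[0]);a=v+np.linspace(-np.pi/2,np.pi/2,50)*arc
        P=np.c_[p[0]+r*np.cos(a),p[1]+r*np.sin(a),np.full(50,z0)];N=np.c_[np.cos(a),np.sin(a),0*a]
        for s in(-1,1):
            k=20;h=np.linspace(.002,hmax,k);b=v+s*np.pi/2
            P=np.vstack([P,np.c_[np.full(k,p[0]+r*np.cos(b)),np.full(k,p[1]+r*np.sin(b)),z0+h]])
            N=np.vstack([N,np.tile([np.cos(b),np.sin(b),0],(k,1))])
        u=proj(c,P);d=proj(c,P+.001*N)-u
        return u,d/(np.linalg.norm(d,axis=1)[:,None]+1e-9)
    def score(p):
        u,d=pts(p);m=u.astype(np.float32).reshape(-1,1,2)
        v=cv2.remap(gx,m,None,cv2.INTER_LINEAR).ravel()*d[:,0]+cv2.remap(gy,m,None,cv2.INTER_LINEAR).ravel()*d[:,1]
        return -sign*np.clip(v*np.sign(1),-15,15).mean()
    b=min((score((p0[0]+i,p0[1]+j)),p0[0]+i,p0[1]+j) for i in np.linspace(-span,span,21) for j in np.linspace(-span,span,21))
    rr=minimize(lambda q:score((b[1]+q[0]*.001,b[2]+q[1]*.001)),[0,0],method="Nelder-Mead",options=dict(initial_simplex=[[0,0],[1,0],[0,1]],xatol=.01,fatol=1e-4))
    p=(b[1]+rr.x[0]*.001,b[2]+rr.x[1]*.001)
    if over is not None: over.append(pts(p)[0])
    return np.array(p),-rr.fun
E
python3 - <<'E'
from h import *
c=dict(np.load("side12.npz"));ov=[]
print("knob",lowcyl(c,.024,.1042,(.6342,-.0204),.014,over=ov,sign=1))
c0=dict(np.load("side0.npz"));ov0=[]
print("shaft0",lowcyl(c0,.009,.0625,(.636,-.0195),.016,over=ov0,sign=-1,arc=.6,span=.004))
print("washer0",lowcyl(c0,.0125,.0605,(.636,-.0195),.0001,over=ov0,sign=-1,span=.004))
print("washer12",lowcyl(c,.0125,.0605,(.636,-.0195),.0001,over=ov,sign=-1,span=.004))
drawpts(c,ov,"s12o.png",(160,225,225,300),9)
drawpts(c0,ov0,"s0o.png",(175,225,225,300),9)
E
```

```text
knob (array([ 0.63514924, -0.02099943]), np.float64(14.270419591529095))
shaft0 (array([ 0.63082723, -0.01712786]), np.float64(13.11200087789386))
washer0 (array([ 0.63566021, -0.0196549 ]), np.float64(11.996462513794416))
washer12 (array([ 0.63640761, -0.02069922]), np.float64(8.146096857455877))
```

View pics/s12o.png

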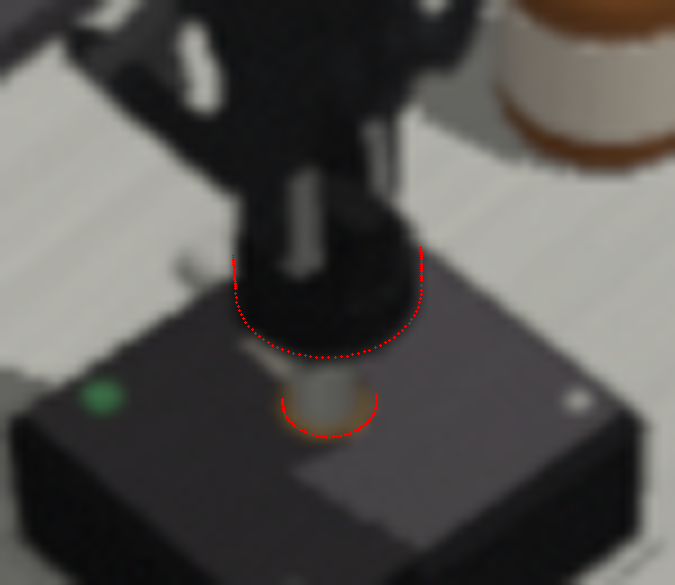

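View pics/s0o.png

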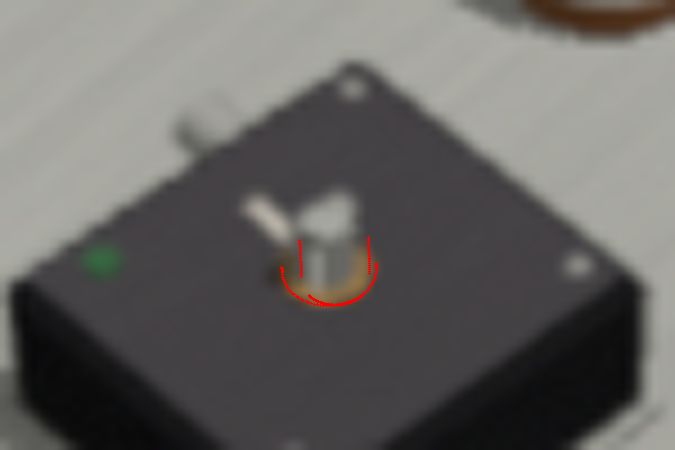

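>>> {"api": "send_rows", "payload": {"plan": [{"x": 1.2, "y": 0.7, "z": -6, "wx": 0, "wy": 0, "wz": 0, "jaw": 8}, {"x": 1.2, "y": 0.7, "z": -12, "wx": 0, "wy": 0, "wz": 0, "jaw": 8}, {"x": 1.2, "y": 0.7, "z": -17, "wx": 0, "wy": 0, "wz": 0, "jaw": 8}, {"x": 1.2, "y": 0.7, "z": -19, "wx": 0, "wy": 0, "wz": 0, "jaw": 8}, {"x": 1.2, "y": 0.7, "z": -21, "wx": 0, "wy": 0, "wz": 0, "jaw": 8}]}}

```text
time: 21.68
tool_pos: [0.6384, -0.0183, 0.1057]
tool_rot: [0.997, -0.078, 0.0, 0.0]
ft_force: [-0.2, -0.4, -0.9]
width: 0.0147
```

Run:
```python
from h import *
o=manip.get_obs();q=o["tool_rot"];print(o["tool_pos"],2*np.arctan2(q[1],q[0]),o["ft_force"],o["ft_torque"])
```

```text
[ 0.6384219  -0.01829187  0.10566394] -0.15516734456879894 [-0.16257502 -0.38464313 -0.93351073] [-0.01376792 -0.03814223  0.01316827]
```

>>> {"api": "send_rows", "payload": {"plan": [{"x": -0.5, "y": 0, "z": -1, "wx": 0, "wy": 0, "wz": 0, "jaw": 8}, {"x": -0.5, "y": 0, "z": -2, "wx": 0, "wy": 0, "wz": 0, "jaw": 8}, {"x": -0.5, "y": 0, "z": -3, "wx": 0, "wy": 0, "wz": 0, "jaw": 8}, {"x": -0.5, "y": 0, "z": -4, "wx": 0, "wy": 0, "wz": 0, "jaw": 8}, {"x": -0.5, "y": 0, "z": -4, "wx": 0, "wy": 0, "wz": 0, "jaw": 8}]}}

```text
time: 22.3
tool_pos: [0.6379, -0.0186, 0.1017]
tool_rot: [0.997, -0.078, 0.0, 0.0]
ft_force: [0.5, -1.4, -0.7]
width: 0.0145
```

>>> {"api": "send_rows", "payload": {"plan": [{"x": 0, "y": -0.3, "z": -2, "wx": 0, "wy": 0, "wz": 0, "jaw": 8}, {"x": 0, "y": -0.3, "z": -4, "wx": 0, "wy": 0, "wz": 0, "jaw": 8}, {"x": 0, "y": -0.3, "z": -6, "wx": 0, "wy": 0, "wz": 0, "jaw": 8}, {"x": 0, "y": -0.3, "z": -8, "wx": 0, "wy": 0, "wz": 0, "jaw": 8}, {"x": 0, "y": -0.3, "z": -8, "wx": 0, "wy": 0, "wz": 0, "jaw": 8}]}}

```text
time: 22.92
tool_pos: [0.6378, -0.0187, 0.0935]
tool_rot: [0.997, -0.078, -0.0, 0.0]
ft_force: [0.0, -1.7, -1.0]
width: 0.015
```

Run:
```python
from h import *
o=manip.get_obs();q=o["tool_rot"];print(o["tool_pos"],2*np.arctan2(q[1],q[0]),o["ft_force"],o["ft_torque"])
c=cam("side");np.savez("side13.npz",**c);save(c,"s13.png",(160,225,225,300),9)
```

```text
[ 0.63776954 -0.01867047  0.09353304] -0.15519041398035882 [ 0.02195902 -1.73581872 -0.99742858] [-0.38311837 -0.12636033  0.01963307]
```

View pics/s13.png

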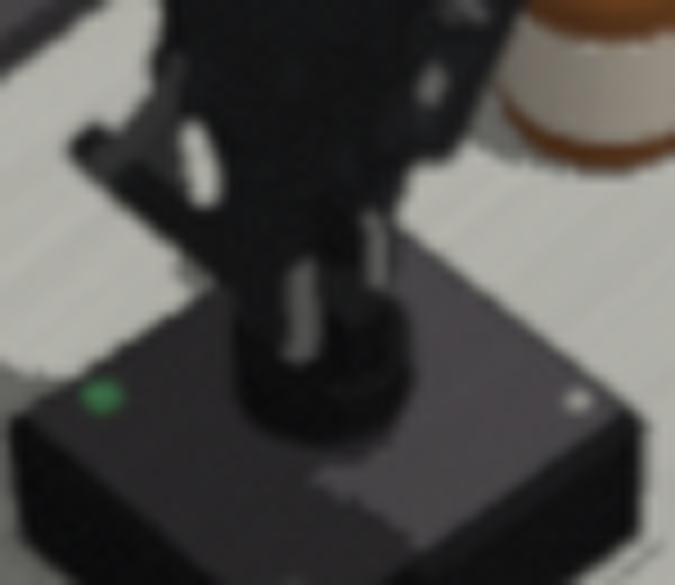

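>>> {"api": "send_rows", "payload": {"plan": [{"x": 0, "y": -0.3, "z": -2, "wx": 0, "wy": 0, "wz": 0, "jaw": 8}, {"x": 0, "y": -0.3, "z": -4.5, "wx": 0, "wy": 0, "wz": 0, "jaw": 8}, {"x": 0, "y": -0.3, "z": -7, "wx": 0, "wy": 0, "wz": 0, "jaw": 8}, {"x": 0, "y": -0.3, "z": -9.5, "wx": 0, "wy": 0, "wz": 0, "jaw": 8}, {"x": 0, "y": -0.3, "z": -9.5, "wx": 0, "wy": 0, "wz": 0, "jaw": 8}]}}

```text
time: 23.6
tool_pos: [0.638, -0.0187, 0.0848]
tool_rot: [0.997, -0.078, 0.0, -0.0]
ft_force: [-2.1, -0.7, 7.2]
width: 0.0151
```

>>> {"api": "send_rows", "payload": {"plan": [{"x": 0, "y": 0, "z": -0.5, "wx": 0, "wy": 0, "wz": 0, "jaw": 8}, {"x": 0, "y": 0, "z": -1, "wx": 0, "wy": 0, "wz": 0, "jaw": 8}, {"x": 0, "y": 0, "z": -1.5, "wx": 0, "wy": 0, "wz": 0, "jaw": 8}, {"x": 0, "y": 0, "z": -1.5, "wx": 0, "wy": 0, "wz": 0, "jaw": 8}, {"x": 0, "y": 0, "z": -1.5, "wx": 0, "wy": 0, "wz": 0, "jaw": 8}]}}

```text
time: 24.22
tool_pos: [0.6381, -0.0187, 0.0841]
tool_rot: [0.997, -0.077, 0.0, -0.0]
ft_force: [-3.6, -0.5, 11.5]
width: 0.0144
```

>>> {"api": "send_rows", "payload": {"plan": [{"x": 0, "y": 0, "z": -0.4, "wx": 0, "wy": 0, "wz": 0, "jaw": 8}, {"x": 0, "y": 0, "z": -0.8, "wx": 0, "wy": 0, "wz": 0, "jaw": 8}, {"x": 0, "y": 0, "z": -0.8, "wx": 0, "wy": 0, "wz": 0, "jaw": 8}, {"x": 0, "y": 0, "z": -0.8, "wx": 0, "wy": 0, "wz": 0, "jaw": 8}, {"x": 0, "y": 0, "z": -0.8, "wx": 0, "wy": 0, "wz": 0, "jaw": 8}]}}

```text
time: 24.85
tool_pos: [0.6382, -0.0187, 0.084]
tool_rot: [0.997, -0.078, 0.0, -0.0]
ft_force: [-5.5, -0.5, 18.0]
width: 0.015
```

Run:
```python
from h import *
o=manip.get_obs();q=o["tool_rot"];t=o["tool_pos"];print(t,2*np.arctan2(q[1],q[0]),o["ft_force"],o["ft_torque"])
c=cam("side");np.savez("side14.npz",**c);ov=[]
print(lowcyl(c,.024,.062,(.636,-.0198),.014,over=ov,sign=1))
cap=[cyl(.0145,.084,.095)]
print(silfit(c,cap,(.53,.184,0),[1])[0],silfit(c,cap,(.559,.334,0),[1])[0])
ov.append(proj(c,circ(.024,.062,.636,-.0200)[0]))
drawpts(c,ov,"s14.png",(160,225,225,300),9);save(c,"s14f.png")
```

```text
[ 0.63817496 -0.01872113  0.08395027] -0.15521582441978235 [-5.52091383 -0.48171481 18.03112053] [-0.1988641   1.41788729  0.06685929]
(array([ 0.63741546, -0.01866496]), np.float64(10.987016251574554))
[0.52958723 0.18338272 0.        ] [0.55875223 0.33422649 0.        ]
```

View pics/s14.png

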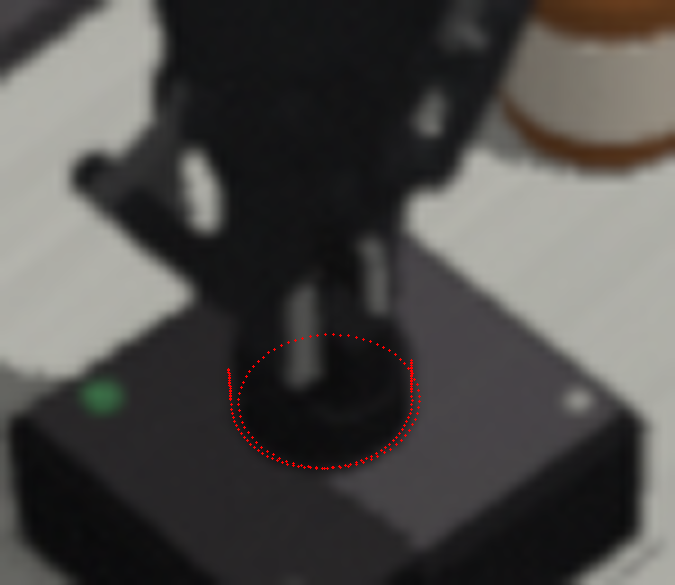

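View pics/s14f.png

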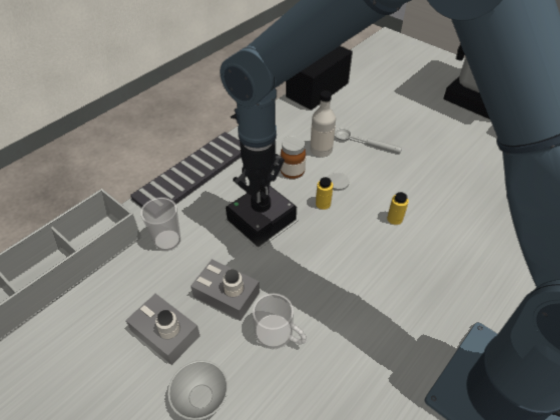

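Run:
```python
from h import *
print(job_done()); o=manip.get_obs();print(o["time"],o["tool_pos"],o["ft_force"],o["width"])
```

```text
the job is handed in; nothing more can be done
None
the job is handed in; nothing more can be done
```

I put a white pod in dock one, then the other in dock two. I then gripped the knob by its bar, turned it to match the D-shaft, pushed it home and handed in while pressing it down. The job was handed in at about 25 s of the 72 s allowed; hand-in gives no verdict.

**Pods:** In the last side picture both caps were at seated height. Their centres were about 0.4 mm (dock one) and 0.1 mm (dock two) from the mouths measured at the start. Both showed 9–12 N of bottom contact before release.

**Knob:** It slid about 12.6 mm onto the shaft with no vertical resistance, then came to a hard stop. The force was 18 N, above the 9 N needed to hold the shaft down. The tool was at z = 0.0840 m, which puts the knob's underside at 0.062 m, the fully-down height. Its bar was still gripped at 15 mm opening.

**Checks that disagreed:**
- **Cameras:** the two differed by about 2 mm in x and 1 mm in y, and the robot's frame differed from both by 1–2 mm. I corrected for this from the first seated pod and the side-view fits.
- **Shaft angle:** the two cameras read −0.14 and −0.20 rad, so I used −0.155; it went on without resistance.
- **Side load:** about 5.5 N remained along x while pressing.
- **Other things:** nothing looked moved in the last side picture, but I did not measure them.

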